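# Set out a pendant box in the sprung-lid counter case

### The job

Open the glass-lidded display case with its brass push button: with closed fingertips press button and lid rail down together, gently, until the catch lets go, then keep your fingertips on the lid so that its spring cannot fling it up, and ease it back until it stands fully open by itself. Then set the burgundy pendant box upright and flat in the empty bay of the case, square with the bay, let go of it, and leave the black boxes and the snow globes where they are.

Things in the scene. Friction and masses are not known exactly. Their poses are not given: they have to be found in the camera images.
- case: Fixed dark-wood display case with a glass-paned hinged lid, 166 mm deep (x) x 250 mm wide (y), 62 mm high with the lid shut (rim 50 mm, lid 12 mm thick). Origin: centre of its underside; levelling feet hold it 0 to 6 mm above the table. Its x axis points from the front (button side) to the hinge, y to its left, z up. Inside: a cream velvet tray with two shallow bays side by side.
- button_top (a point): Centre of the top of the 9 mm brass button, 12 mm behind the case's front face, in a notch 13 mm wide (y) and 22 mm deep (x) in the middle of the lid's front edge. At rest it stands 5 mm above the lid's top; pressed 5 mm it is level with it, so closed fingertips over 18 mm wide, centred on it, then also rest on the lid beside the notch and hold the lid.
- release (a joint): Travel of the button straight down, m: 0 up. 2.5 N at first, 4 N at 5 mm, where fingertips meet the lid; the lid's felt seal then adds some 6 N per mm. The catch lets go about 0.7 mm below that, at 8 to 9 N in all, and stays off. Press slowly (10 mm/s or less) and stop at 10 to 12 N; over 24 N on the shut case is too much.
- lid (a joint): Lid angle, rad: 0 shut, 1.85 open at its stop (16 degrees past vertical). Lid 0.22 kg. With the catch off a spring raises it all the way (about 1 N at the front rail when shut, 0.5 N further on) and holds it at the stop. Left to itself it flies up at 4 to 6 rad/s, too hard for the glass: keep it below 3 rad/s.
- lid_rail (a point): Middle of the top face of the lid's wooden front rail (moves with the lid), 149 mm from the hinge axis and 12 mm above it when shut. The rail is 26 mm deep and runs the full 250 mm width; the wooden frame is 12 mm thick all round, with a glass pane in it. Axes as the case when shut; z is normal to the lid's outer face.
- lid_hinge_mid (a point): Middle of the hinge axis, at the back rim of the case, 50 mm above the case's origin. The lid turns about the case's y axis through this point; the front rail rises and swings back towards the hinge side.
- bay_empty (a point): Centre of the floor of the empty bay (the right-hand one seen from the front), 14 mm above the case's origin. The bay is 76 mm (x) x 74 mm (y), sunk 6 mm in the velvet pad. Axes as the case. A pad strip 30 mm wide parts it from the other bay; its outer edge is 27 mm from the inside of the case's side wall (rim 36 mm above the bay's floor).
- burgundy_box_center (a point): Centre of the closed burgundy pendant box, 66 mm (x) x 66 mm (y) x 36 mm high, 50 to 120 g, loose on the table at one side of the case; the point is half-way up (18 mm). Its y sides are flat and can be gripped (66 mm). Its x axis points from its clasp to its back.
- black_box_case_center (a point): Centre of a black pendant box of the same size, loose in the other bay of the case; leave it alone.
- black_box_table_center (a point): Centre of another black pendant box of the same size, loose on the table on the other side of the case from the burgundy one; leave it alone.
- globe_a: Small red snow globe, 60 mm wide, 73 mm high, loose; origin under its centre. Leave it alone.
- globe_b: Small red snow globe like globe_a. Leave it alone.
- globe_c: Small red snow globe like globe_a. Leave it alone.

How it is judged:
On the way, in this order (a step that is already met when the one before it is completed fails the run):
1. the release button is pressed in past the lid's top, where the catch lets go (value of joint release above 0.005 m), for 0.02 s.
2. the lid, freed, has begun to rise and is held back by the fingers (value of joint lid between 0.2 and 1.2 rad and contact force between the fingers and case above 0.05 N), for 0.05 s.
3. the lid stands fully open and still (value of joint lid above 1.75 rad and velocity of joint lid between -0.1 and 0.1 rad/s), for 0.2 s.
At the end, for the whole second after the job is handed in: The lid stands open at its stop (over 1.75 rad); the burgundy box lies in the empty bay, its centre within 8 mm of the bay's centre and on the bay's floor (height within 3 mm), upright (tilt under 0.06 rad), square with the bay (within 0.13 rad), at rest and let go of (value of joint lid above 1.75 rad and horizontal distance between burgundy_box_center and bay_empty below 0.008 m and z of burgundy_box_center in the frame of bay_empty between 0.015 and 0.021 m and angle between burgundy_box_center's own z axis and vertical below 0.06 rad and angle between the y axis of burgundy_box_center and the y axis of bay_empty, either way round below 0.13 rad and linear speed of burgundy_box below 0.01 m/s and contact force between the fingers and burgundy_box below 0.05 N); the robot touches nothing.
It fails at once if the lid moves faster than 3 rad/s (velocity of joint lid above 3 rad/s or velocity of joint lid below -3 rad/s).
It fails at once if while the lid is still shut, the fingers press on the case, its lid or its button with over 24 N (contact force between the fingers and case above 24 N and value of joint lid below 0.03 rad).
It fails at once if the black box in the case is shifted by over 15 mm (distance of black_box_case_center from where it was at the start of the episode above 0.015 m).
It fails at once if the black box on the table is shifted by over 20 mm (distance of black_box_table_center from where it was at the start of the episode above 0.02 m).
It fails at once if a snow globe is shifted by over 20 mm (distance of any of globe_a, globe_b, globe_c from where it was at the start of the episode above 0.02 m).
It also fails if it takes over 58 s, if anything falls off the work surface, if the arm or the gripper's body presses on something with over 40 N, if the wrist force passes 120 N, or if a joint passes its speed limit or range.

### The arm

A 7-joint arm with a two-finger parallel gripper is mounted at the origin on a cart in front of the work surface, level with it; the furniture and walls round the work are solid. World frame = base frame: x ahead of the robot, y to its left, z up, the work surface at z = 0. Lengths are in m, angles in rad, forces in N, time in s.
With the tool pointing down it reaches from about 0.425 to 0.925 m from the base axis. Payload 6.8 kg.
Tool frame: the origin (TCP) lies at the very end of the fingers, on their centre line; the grasp point (between the pads) lies 19 mm behind it (r.grip_depth is the distance from the TCP to the grasp point, in m); z points along the fingers, y is the direction in which the jaws open and shut (so a half turn about z gives the same grasp; the last joint's range is limited). The gripper opens to 85 mm and grips with 20 to 120 N. Pads are 22 mm wide; open, the fingers measure 114 mm over their backs; the gripper's body (76 mm by 85 mm) begins 54 mm behind the grasp point. The pads swing forward as they close: fully open they stand 13 mm farther back than shut.
Start: joints at [-1.321, 0.477, 0.022, 1.555, -0.011, 1.109, -0.083], TCP at [0.236, 0.632, 0.231] pointing down, gripper open.
Joint ranges: [-2.96, 2.96], [-0.34, 2.1], [-1.41, 1.46], [0.24, 2.44], [-1.37, 4.51], [0.17, 1.92], [-2.96, 2.96]. Speed limits (rad/s): [2.39, 2.39, 3.14, 3.14, 3.14, 3.14, 3.14].

### API

Orientations are given as a rotation vector (axis times angle).
In Python, from bench import status, eyes, workorder, spotter, r gives the robot as it stands.
- The arm moves only by the tool drive_tool, never from a script. Its argument "commands" is a list of rows, each an object of numbers: "rx", "ry", "rz": the turn, a rotation vector about the world's x, y, z normalised to -1 to 1, where 1 is 8 degrees; "tx", "ty", "tz": the shift along the world's x, y, z normalised to -1 to 1, where 1 is 20 mm; "grip": the closure, from -1 (fully open) to 1 (shut). A call has 1 to 10 rows; each row shifts and turns the commanded pose from where the row before left it; what a row does not reach is not made up. A row lasts 1/8 s, in which the tool goes at most 62.5 mm and 10.7 degrees, less where a joint would pass 70% of its speed; a pose out of reach is approached as far as the arm can. A call with a number of a shift or a turn outside -1 to 1 is refused whole. A call with a gripper value outside its range is refused whole. The fingers move at their own pace and stop on an object; "grip_force" is the grip in N (left out, the last holds). Time passes only in rows, so rows that do not move let the fingers close. It gives the time, the measured TCP pose, the force and the opening at its end, in the units of the state.
- status.get_obs(): the state, without advancing time (a new reading comes with each control period).
- eyes.grab_frame(name): name is "scene" or "top"; returns a dict with "frame" (420x560x3 uint8, blue, green, red), "range_z" (420x560 float32, m along the optical axis (not along the pixel's ray), 0 where there is no reading), "fx", "fy", "cx", "cy" (pixels), "T" (4x4, takes a point from camera to world coordinates). Camera axes: x right, y down, z forward; pixel columns grow to the right and rows downward; lengths in m; the calibration is good to about 2 mm. A picture is of the moment at which its call begins.
- workorder.hand_in(): hands the job in, once; it reports no verdict.
Trained networks look in the newest picture that a camera, given by its name, has taken for a name from the list of things; names that differ only in an ending like _2 or _b are one class to them, and where a whole thing is asked for, a point or a joint stands for the part that bears it (a point fixed in the world has none). Each returns a list of dicts, best first, with "confidence" (0 to 1); they miss things now and then, are a little off and sometimes report something else, mostly with a low value. They report only what shows in the picture. A call takes as long as a camera call.
- spotter.boxes_of(camera, target): "position" ([column, row] as shares, 0 to 1, of the picture: columns of its width, rows of its height, amid what is visible of it).
- spotter.masks_of(camera, target): "mask" (420x560 bool, what is visible of it) and "position" ([column, row] as shares, 0 to 1, of the picture: columns of its width, rows of its height, amid what is visible of it).
The state is a dict: "clock": time; "joints": joint angles; "qvel": joint speeds; "tau": joint torques, N m; "tcp_pos": TCP position; "orientation": TCP orientation; "contact_force": force on the tool from outside, world axes, zero at the start; "moment": the same for the moment, N m; "grip_width": finger opening in m.
Only numpy, scipy, OpenCV 4.12 (cv2) and the standard library are available. Lean on these libraries where they do the work, as an engineer would, in place of code of your own. Each camera call takes 0.05 s, during which the arm holds its last target.

## Working session

There is one attempt and no reset: what is moved stays moved. The work goes in short steps, Python scripts to look and compute and a tool call to move; the robot and the scene stay as the last step left them, time stands still between calls to the robot, and variables do not carry over. Pictures are saved under pics/ and viewed, and the job is handed in when it is done.

Besides the shell and the picture viewer there is one more tool, called after "Request:" as name(argument=value, ...), one argument or row to a line, values as JSON. drive_tool: Moves the arm, as the interface text tells. Scaled input: -1 to 1 covers 20 mm each way for a shift and 8 degrees each way for a turn. Its arguments: {"type":"object","properties":{"commands":{"type":"array","items":{"type":"object","properties":{"rx":{"type":"number"},"ry":{"type":"number"},"rz":{"type":"number"},"tx":{"type":"number"},"ty":{"type":"number"},"tz":{"type":"number"},"grip":{"type":"number"}}}},"grip_force":{"type":"number"}},"required":["commands"]}

```bash
mkdir -p pics; ls
python3 - <<'E'
from bench import status, eyes, workorder, spotter, r
import cv2,numpy as np
print(status.get_obs()); print(r.grip_depth)
for n in ("scene","top"):
    f=eyes.grab_frame(n); cv2.imwrite(f"pics/{n}0.png",f["frame"]); np.savez(f"{n}0.npz",**f)
    print(n,f["fx"],f["fy"],f["cx"],f["cy"],np.round(f["T"],3).tolist())
    for t in ("case","button_top","lid_rail","burgundy_box_center","black_box_table_center","black_box_case_center","globe_a"):
        print(t,[(np.round(np.array(d["position"])*[560,420],1).tolist(),round(d["confidence"],2)) for d in spotter.boxes_of(n,t)])
E
```

```text
pics
{'clock': 0.0, 'joints': array([-1.32108421,  0.47783231,  0.02236933,  1.55648989, -0.011498  ,
        1.1093037 , -0.08308927]), 'qvel': array([-0.00102198,  0.00028977, -0.0011962 , -0.00050093, -0.00067686,
       -0.00379628,  0.00108659]), 'tau': array([ 3.74323299e-04, -5.96459806e+01,  1.60760779e+00, -2.81204367e+01,
        1.23822363e-02,  9.16788296e-03, -2.67466032e-05]), 'tcp_pos': array([0.23622077, 0.63165974, 0.23028848]), 'orientation': array([-5.59013811e-01, -3.09127127e+00,  2.97800988e-03]), 'contact_force': array([-0.47373878,  0.20025124,  0.13159921]), 'moment': array([-0.02998272, -0.01326027,  0.02540699]), 'grip_width': 0.08542203889290205}
0.0187
scene 433.6735495842314 433.6735495842314 274.2242543031123 219.18322671894637 [[0.871, -0.349, 0.346, 0.098], [-0.491, -0.593, 0.638, -0.839], [-0.017, -0.725, -0.688, 0.981], [0.0, 0.0, 0.0, 1.0]]
case [([283.4, 246.9], 0.61)]
button_top []
lid_rail []
burgundy_box_center [([349.1, 319.7], 0.6)]
black_box_table_center [([219.1, 187.9], 0.6)]
black_box_case_center [([284.9, 245.4], 0.51)]
globe_a [([263.5, 185.0], 0.76), ([244.2, 167.4], 0.75), ([259.5, 172.1], 0.71)]
top 474.1859932360504 474.1859932360504 284.3902829210374 210.82491346423572 [[0.004, -0.994, 0.106, 0.433], [-1.0, -0.005, -0.012, -0.002], [0.013, -0.106, -0.994, 1.317], [0.0, 0.0, 0.0, 1.0]]
case [([303.8, 219.0], 0.8)]
button_top []
lid_rail [([305.6, 218.1], 0.85)]
burgundy_box_center [([409.3, 212.7], 0.95)]
black_box_table_center [([171.5, 239.7], 0.89), ([303.8, 220.1], 0.28)]
black_box_case_center []
globe_a [([172.1, 176.0], 0.88), ([196.1, 185.5], 0.68), ([147.9, 192.8], 0.59)]
```

Run:
```python
import cv2,numpy as np
t=cv2.imread("pics/top0.png"); cv2.imwrite("pics/top0c.png",cv2.resize(t[130:310,120:460],None,fx=2.3,fy=2.3,interpolation=cv2.INTER_CUBIC))
```

```text
(no output)
```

View pics/scene0.png

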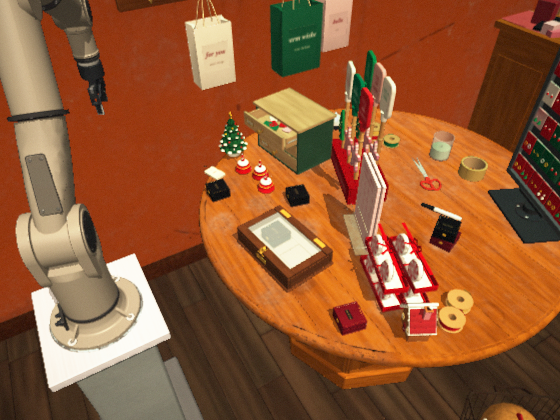

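View pics/top0.png

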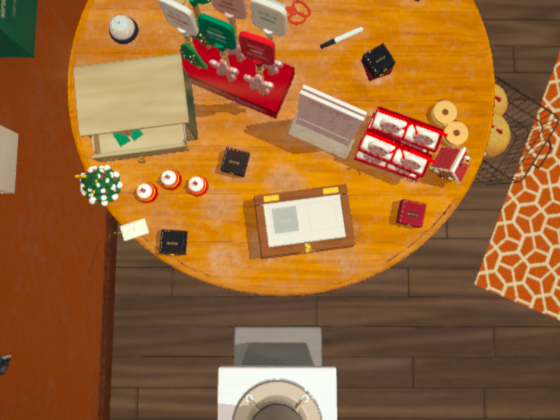

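View pics/top0c.png

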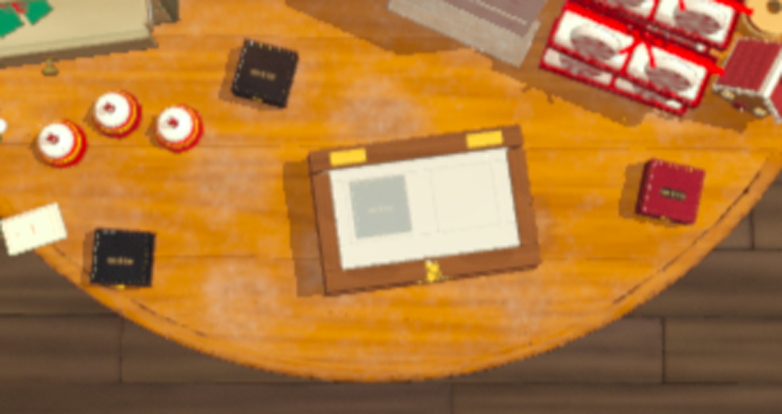

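```bash
cat > h.py <<'E'
import numpy as np,cv2
def cloud(f):
    z=f["range_z"]; v,u=np.mgrid[0:420,0:560]
    P=np.stack([(u-f["cx"])/f["fx"]*z,(v-f["cy"])/f["fy"]*z,z,np.ones_like(z)],-1)@f["T"].T
    P=P[...,:3]; P[z==0]=np.nan; return P
def ray(f,uv,h):
    d=np.array([(uv[0]-f["cx"])/f["fx"],(uv[1]-f["cy"])/f["fy"],1.]); R=f["T"][:3,:3];o=f["T"][:3,3]
    w=R@d; return o+w*(h-o[2])/w[2]
E
python3 - <<'E'
from bench import spotter,eyes
from h import *
for cam in ("top","scene"):
    f=eyes.grab_frame(cam);P=cloud(f)
    for t in ("case","burgundy_box_center","black_box_table_center"):
        ms=spotter.masks_of(cam,t)
        if not ms: print(cam,t,"none");continue
        m=ms[0]["mask"]; q=P[m&~np.isnan(P[...,2])]
        print(cam,t,m.sum(),"z pct",np.round(np.nanpercentile(q[:,2],[2,25,50,75,98]),4))
        top=np.percentile(q[:,2],90)
        s=q[np.abs(q[:,2]-top)<.006]
        if t=="case": s=q[np.abs(q[:,2]-top)<.008]
        (c,sz,a)=cv2.minAreaRect((s[:,:2]*1000).astype(np.float32)); print("  top",round(top,4),c,sz,a,len(s))
    if cam=="top":
        for x,y in((409,213),(308,247),(308,244),(250,222),(305,220)): print((x,y),np.round(P[y,x],4))
    else:
        print(np.round(P[210:215,100],3)[:1])
f=np.load("scene0.npz")
cv2.imwrite("pics/sc_c.png",cv2.resize(f["frame"][190:345,190:390],None,fx=3.8,fy=3.8,interpolation=cv2.INTER_CUBIC))
E
```

```text
top case 6004 z pct [0.0097 0.0586 0.0608 0.0628 0.067 ]
  top 0.0646 (544.1002197265625, -69.88217163085938) (166.12583923339844, 248.9614715576172) 7.80978536605835 5342
top burgundy_box_center 690 z pct [0.001  0.0315 0.034  0.036  0.0399]
  top 0.0377 (568.572998046875, -367.1048583984375) (67.30614471435547, 66.32125854492188) 78.1190185546875 499
top black_box_table_center 612 z pct [0.0182 0.0328 0.0347 0.0363 0.0396]
  top 0.0378 (486.21026611328125, 284.527587890625) (66.57779693603516, 65.3863525390625) 85.1617431640625 520
(409, 213) [ 0.5661 -0.3585  0.0325]
(308, 247) [ 0.4712 -0.08    0.0671]
(308, 244) [ 0.4797 -0.081   0.0506]
(250, 222) [0.5416 0.0771 0.0039]
(305, 220) [ 0.5432 -0.0726  0.0582]
scene case 4892 z pct [0.0023 0.0516 0.0603 0.0626 0.0662]
  top 0.0643 (543.5047607421875, -72.297119140625) (169.6803741455078, 254.11660766601562) 7.690278053283691 3549
scene burgundy_box_center 811 z pct [0.0018 0.0262 0.0344 0.0361 0.0388]
  top 0.0373 (567.0726318359375, -370.133056640625) (66.72171020507812, 67.12315368652344) 77.91127014160156 566
scene black_box_table_center 404 z pct [0.0001 0.02   0.0333 0.0356 0.0399]
  top 0.0374 (485.4557189941406, 282.7546691894531) (72.00171661376953, 67.01266479492188) 87.1917724609375 235
[[ 0.105  0.712 -0.238]]
```

View pics/sc_c.png

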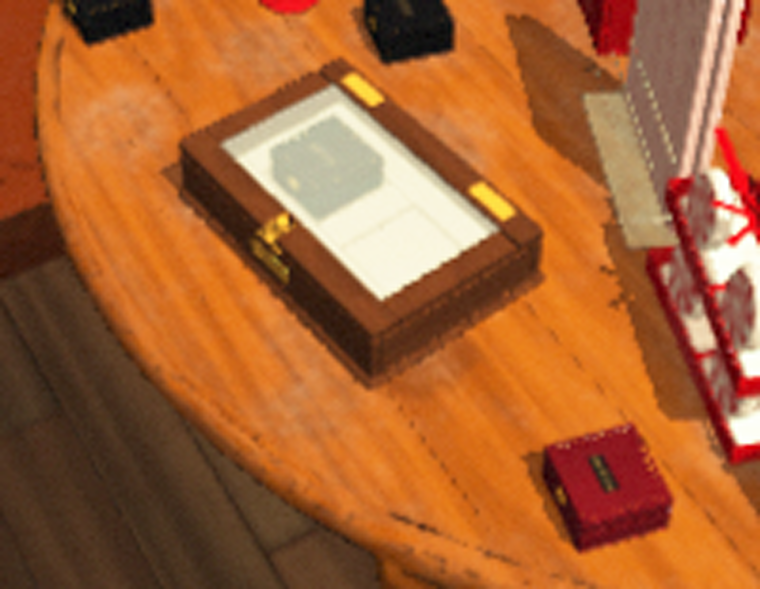

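Run:
```python
from h import *
f=dict(np.load("top0.npz"));P=cloud(f)
# case frame
c=np.array([.544,-.071]);a=np.radians(7.8);X=np.array([np.cos(a),np.sin(a)]);Y=np.array([-X[1],X[0]])
q=P.reshape(-1,3);q=q[~np.isnan(q[:,2])]
L=np.c_[(q[:,:2]-c)@X,(q[:,:2]-c)@Y,q[:,2]]
for x0 in np.arange(.08,.26,.03):
  print(round(x0,2),[ (round(y0,2),round(float(L[(L[:,0]>x0)&(L[:,0]<x0+.03)&(L[:,1]>y0)&(L[:,1]<y0+.04)][:,2].max()),3)) for y0 in np.arange(-.2,.16,.04)])
fr=L[(abs(L[:,0])<.076)&(abs(L[:,1])<.119)&(((abs(L[:,0])>.065))|(abs(L[:,1])>.108))]
print("frame z med",np.median(fr[:,2]),len(fr))
tb=L[(L[:,0]<-.1)&(L[:,0]>-.13)&(abs(L[:,1])<.1)];print("table z",np.median(tb[:,2]))
hsv=cv2.cvtColor(f["frame"],cv2.COLOR_BGR2HSV)
print(f["frame"][238:258,303:314,0])
m=(hsv[...,1]>150)&(f["frame"][...,2]>190)&(f["frame"][...,1]>140)
v,u=np.nonzero(m[240:256,300:316]);print(list(zip(u+300,v+240)))
for uv in((307.5,244),(307.5,247)):
  w=ray(f,uv,.067);print(uv,np.round(w,4),(w[:2]-c)@X,(w[:2]-c)@Y)
for uv in ((323,216),): 
  w=ray(f,uv,.022);print("bay",np.round(w,4),(w[:2]-c)@X,(w[:2]-c)@Y)
```

```text
0.08 [(np.float64(-0.2), 0.006), (np.float64(-0.16), 0.064), (np.float64(-0.12), 0.065), (np.float64(-0.08), 0.067), (np.float64(-0.04), 0.069), (np.float64(0.0), 0.068), (np.float64(0.04), 0.066), (np.float64(0.08), 0.067), (np.float64(0.12), 0.063)]
0.11 [(np.float64(-0.2), 0.024), (np.float64(-0.16), 0.005), (np.float64(-0.12), 0.008), (np.float64(-0.08), 0.005), (np.float64(-0.04), 0.007), (np.float64(0.0), 0.005), (np.float64(0.04), 0.006), (np.float64(0.08), 0.005), (np.float64(0.12), 0.005)]
0.14 [(np.float64(-0.2), 0.137), (np.float64(-0.16), 0.035), (np.float64(-0.12), 0.006), (np.float64(-0.08), 0.005), (np.float64(-0.04), 0.004), (np.float64(0.0), 0.005), (np.float64(0.04), 0.006), (np.float64(0.08), 0.005), (np.float64(0.12), 0.04)]
0.17 [(np.float64(-0.2), 0.149), (np.float64(-0.16), 0.253), (np.float64(-0.12), 0.068), (np.float64(-0.08), 0.004), (np.float64(-0.04), 0.007), (np.float64(0.0), 0.004), (np.float64(0.04), 0.006), (np.float64(0.08), 0.006), (np.float64(0.12), 0.042)]
0.2 [(np.float64(-0.2), 0.255), (np.float64(-0.16), 0.257), (np.float64(-0.12), 0.256), (np.f
[... 3064 characters left out ...]
, np.int64(255)), (np.int64(302), np.int64(255)), (np.int64(303), np.int64(255)), (np.int64(304), np.int64(255)), (np.int64(305), np.int64(255)), (np.int64(306), np.int64(255)), (np.int64(307), np.int64(255)), (np.int64(308), np.int64(255)), (np.int64(309), np.int64(255)), (np.int64(310), np.int64(255)), (np.int64(311), np.int64(255)), (np.int64(312), np.int64(255)), (np.int64(313), np.int64(255)), (np.int64(314), np.int64(255)), (np.int64(315), np.int64(255))]
(307.5, 244) [ 0.479  -0.0787  0.067 ] -0.06539829582552131 0.0011863560698996568
(307.5, 247) [ 0.4712 -0.0787  0.067 ] -0.07320704114583274 0.0022665960606874955
bay [ 0.5577 -0.1242  0.022 ] 0.0063204310431148655 -0.054528547266016
```

Request:
drive_tool(
  commands=[
    {"tx":1,"ty":-1,"rz":0.5,"grip":1},
    {"tx":1,"ty":-1,"rz":0.5,"grip":1},
    {"tx":1,"ty":-1,"rz":0.5,"grip":1},
    {"tx":1,"ty":-1,"rz":0.5,"grip":1},
    {"tx":1,"ty":-1,"rz":0.5,"grip":1},
    {"tx":1,"ty":-1,"rz":0.5,"grip":1},
    {"tx":1,"ty":-1,"rz":0.5,"grip":1},
    {"tx":0.5,"ty":-1,"grip":1},
    {"tx":0.5,"ty":-1,"grip":1},
    {"tx":0.3,"ty":-1,"grip":1},
  ],
)

```text
validation failed for argument at $.co...
```

Request:
drive_tool(
  commands=[
    {"tx":1.0,"ty":-1.0,"tz":0.0,"rx":0.0,"ry":0.0,"rz":0.5,"grip":1.0},
  ],
)

```text
clock: 1.32
tcp_pos: [0.2538, 0.6137, 0.2311]
orientation: [-0.441, -3.109, -0.001]
contact_force: [-0.1, -0.2, 0.2]
grip_width: 0.0696
```

Request:
drive_tool(
  commands=[
    {"tx":0.6,"ty":-1,"tz":0,"rx":0,"ry":0,"rz":0.5,"grip":1},
    {"tx":0.6,"ty":-1,"tz":0,"rx":0,"ry":0,"rz":0.5,"grip":1},
    {"tx":0.6,"ty":-1,"tz":0,"rx":0,"ry":0,"rz":0.5,"grip":1},
    {"tx":0.6,"ty":-1,"tz":0,"rx":0,"ry":0,"rz":0.5,"grip":1},
    {"tx":0.6,"ty":-1,"tz":0,"rx":0,"ry":0,"rz":0.5,"grip":1},
    {"tx":0.6,"ty":-1,"tz":0,"rx":0,"ry":0,"rz":0.5,"grip":1},
    {"tx":0.6,"ty":-1,"tz":0,"rx":0,"ry":0,"rz":0.0,"grip":1},
    {"tx":0.6,"ty":-1,"tz":0,"rx":0,"ry":0,"rz":0.0,"grip":1},
    {"tx":0.6,"ty":-1,"tz":0,"rx":0,"ry":0,"rz":0.0,"grip":1},
    {"tx":0.6,"ty":-1,"tz":0,"rx":0,"ry":0,"rz":0.0,"grip":1},
  ],
)

```text
clock: 2.58
tcp_pos: [0.377, 0.4113, 0.2314]
orientation: [-0.203, 3.135, 0.0]
contact_force: [0.5, -0.5, 0.5]
grip_width: 0.0001
```

Request:
drive_tool(
  commands=[
    {"tx":0.3,"ty":-1,"tz":0,"rx":0,"ry":0,"rz":0.05,"grip":1},
    {"tx":0.3,"ty":-1,"tz":0,"rx":0,"ry":0,"rz":0,"grip":1},
    {"tx":0.2,"ty":-1,"tz":0,"rx":0,"ry":0,"rz":0,"grip":1},
    {"tx":0.2,"ty":-1,"tz":0,"rx":0,"ry":0,"rz":0,"grip":1},
    {"tx":0.2,"ty":-1,"tz":0,"rx":0,"ry":0,"rz":0,"grip":1},
    {"tx":0.2,"ty":-1,"tz":0,"rx":0,"ry":0,"rz":0,"grip":1},
    {"tx":0.2,"ty":-1,"tz":0,"rx":0,"ry":0,"rz":0,"grip":1},
    {"tx":0.2,"ty":-1,"tz":0,"rx":0,"ry":0,"rz":0,"grip":1},
    {"tx":0.2,"ty":-1,"tz":0,"rx":0,"ry":0,"rz":0,"grip":1},
    {"tx":0.2,"ty":-1,"tz":0,"rx":0,"ry":0,"rz":0,"grip":1},
  ],
)

```text
clock: 3.82
tcp_pos: [0.4205, 0.2109, 0.2313]
orientation: [-0.216, 3.134, 0.0]
contact_force: [-0.3, 0.5, -0.3]
grip_width: 0.0003
```

Request:
drive_tool(
  commands=[
    {"tx":0.2,"ty":-1,"tz":-0.4,"rx":0,"ry":0,"rz":0,"grip":1},
    {"tx":0.2,"ty":-1,"tz":-0.4,"rx":0,"ry":0,"rz":0,"grip":1},
    {"tx":0.2,"ty":-1,"tz":-0.4,"rx":0,"ry":0,"rz":0,"grip":1},
    {"tx":0.2,"ty":-1,"tz":-0.4,"rx":0,"ry":0,"rz":0,"grip":1},
    {"tx":0.2,"ty":-1,"tz":-0.4,"rx":0,"ry":0,"rz":0,"grip":1},
    {"tx":0.2,"ty":-1,"tz":-0.4,"rx":0,"ry":0,"rz":0,"grip":1},
    {"tx":0.2,"ty":-1,"tz":-0.4,"rx":0,"ry":0,"rz":0,"grip":1},
    {"tx":0.2,"ty":-1,"tz":-0.4,"rx":0,"ry":0,"rz":0,"grip":1},
    {"tx":0.2,"ty":-1,"tz":-0.4,"rx":0,"ry":0,"rz":0,"grip":1},
    {"tx":0.2,"ty":-1,"tz":-0.4,"rx":0,"ry":0,"rz":0,"grip":1},
  ],
)

```text
clock: 5.08
tcp_pos: [0.4604, 0.0111, 0.1512]
orientation: [-0.216, 3.134, 0.0]
contact_force: [0.1, 0.0, -0.2]
grip_width: -0.0001
```

Request:
drive_tool(
  commands=[
    {"tx":0.14,"ty":-0.9,"tz":-0.6,"rx":0,"ry":0,"rz":0,"grip":1},
    {"tx":0.14,"ty":-0.9,"tz":-0.6,"rx":0,"ry":0,"rz":0,"grip":1},
    {"tx":0.14,"ty":-0.9,"tz":-0.6,"rx":0,"ry":0,"rz":0,"grip":1},
    {"tx":0.14,"ty":-0.9,"tz":-0.6,"rx":0,"ry":0,"rz":0,"grip":1},
    {"tx":0.12,"ty":-0.88,"tz":-0.6,"rx":0,"ry":0,"rz":0,"grip":1},
    {"tx":0,"ty":0,"tz":0,"rx":0,"ry":0,"rz":0,"grip":1},
    {"tx":0,"ty":0,"tz":0,"rx":0,"ry":0,"rz":0,"grip":1},
  ],
)

```text
clock: 5.95
tcp_pos: [0.474, -0.0769, 0.0916]
orientation: [-0.217, 3.134, 0.001]
contact_force: [0.2, 0.1, 0.0]
grip_width: 0.0002
```

Run:
```python
from bench import *
import bench
from bench import eyes
import cv2
f=eyes.grab_frame("scene")
cv2.imwrite("pics/sc1.png",cv2.resize(f["frame"][130:300,190:370],None,fx=3.8,fy=3.5,interpolation=cv2.INTER_CUBIC))
```

```text
(no output)
```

View pics/sc1.png

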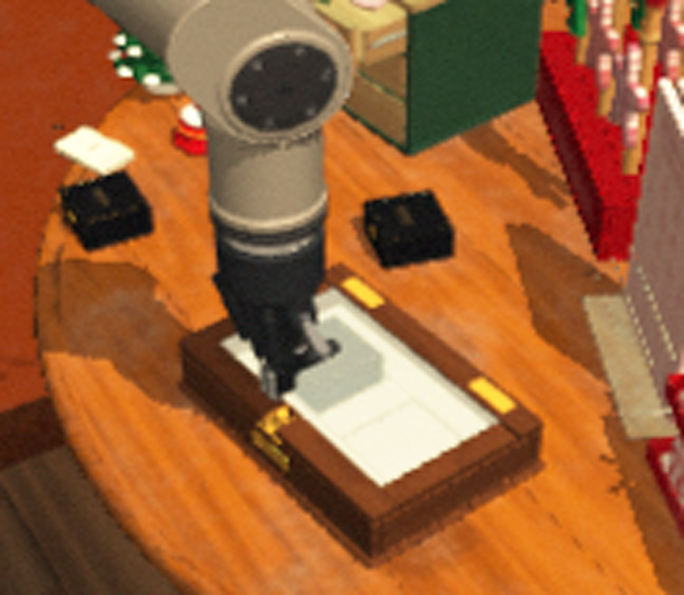

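Run:
```python
from h import *
f=dict(np.load("scene0.npz"))
hsv=cv2.cvtColor(f["frame"],cv2.COLOR_BGR2HSV)
P=cloud(f)
for uv in ((190+278/3.8,190+222/3.8),(190+285/3.8,190+220/3.8)): print(uv,np.round(ray(f,uv,.067),4),np.round(ray(f,uv,.064),4))
T=np.linalg.inv(f["T"])
for p in ((.474,-.0769,.0916),(.474,-.08,.067)):
    c=T@np.r_[p,1];u=c[0]/c[2]*f["fx"]+f["cx"];v=c[1]/c[2]*f["fy"]+f["cy"];print(u,v,"in sc1",(u-190)*3.8,(v-130)*3.5,"in sc_c",(u-190)*3.8,(v-190)*3.8)
b=f["frame"];
cv2.imwrite("pics/btn.png",cv2.resize(b[235:270,245:285],None,fx=15,fy=15,interpolation=cv2.INTER_NEAREST))
```

```text
(263.1578947368421, 248.42105263157896) [ 0.4711 -0.0815  0.067 ] [ 0.4724 -0.079   0.064 ]
(265.0, 247.89473684210526) [ 0.4767 -0.0824  0.067 ] [ 0.4779 -0.0799  0.064 ]
262.976461179056 241.1115021904156 in sc1 277.3105524804128 388.89025766645454 in sc_c 277.3105524804128 194.22370832357925
263.78640302526827 247.71460410106675 in sc1 280.3883314960194 412.00111435373367 in sc_c 280.3883314960194 219.31549558405365
```

View pics/btn.png

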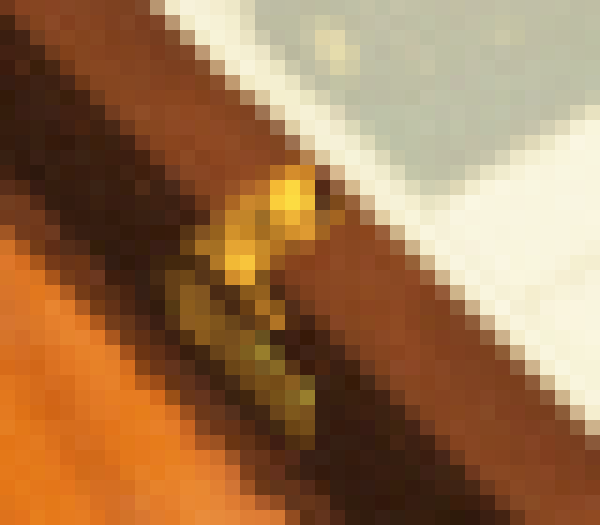

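Request:
drive_tool(
  commands=[
    {"tx":-0.03,"ty":-0.17,"tz":-0.25,"rx":0,"ry":0,"rz":0,"grip":1},
    {"tx":0,"ty":0,"tz":-0.25,"rx":0,"ry":0,"rz":0,"grip":1},
    {"tx":0,"ty":0,"tz":-0.25,"rx":0,"ry":0,"rz":0,"grip":1},
    {"tx":0,"ty":0,"tz":-0.15,"rx":0,"ry":0,"rz":0,"grip":1},
    {"tx":0,"ty":0,"tz":0,"rx":0,"ry":0,"rz":0,"grip":1},
  ],
)

```text
clock: 6.62
tcp_pos: [0.4732, -0.0807, 0.073]
orientation: [0.217, -3.133, -0.0]
contact_force: [0.1, 0.1, 0.9]
grip_width: 0.0001
```

Request:
drive_tool(
  commands=[
    {"tx":0,"ty":0,"tz":-0.05,"rx":0,"ry":0,"rz":0,"grip":1},
    {"tx":0,"ty":0,"tz":-0.05,"rx":0,"ry":0,"rz":0,"grip":1},
    {"tx":0,"ty":0,"tz":-0.05,"rx":0,"ry":0,"rz":0,"grip":1},
    {"tx":0,"ty":0,"tz":-0.05,"rx":0,"ry":0,"rz":0,"grip":1},
    {"tx":0,"ty":0,"tz":-0.05,"rx":0,"ry":0,"rz":0,"grip":1},
  ],
)

```text
clock: 7.25
tcp_pos: [0.4735, -0.0808, 0.0683]
orientation: [-0.216, 3.134, 0.0]
contact_force: [-1.0, 0.5, 3.4]
grip_width: -0.0001
```

Request:
drive_tool(
  commands=[
    {"tx":0,"ty":0,"tz":-0.05,"rx":0,"ry":0,"rz":0,"grip":1},
    {"tx":0,"ty":0,"tz":-0.05,"rx":0,"ry":0,"rz":0,"grip":1},
  ],
)

```text
clock: 7.5
tcp_pos: [0.4734, -0.0807, 0.0664]
orientation: [-0.216, 3.134, 0.0]
contact_force: [-1.2, 0.5, 3.4]
grip_width: -0.0002
```

Request:
drive_tool(
  commands=[
    {"tx":0,"ty":0,"tz":-0.05,"rx":0,"ry":0,"rz":0,"grip":1},
  ],
)

```text
clock: 7.62
tcp_pos: [0.4735, -0.0807, 0.0653]
orientation: [-0.216, 3.134, 0.0]
contact_force: [-1.4, -0.4, 4.4]
grip_width: -0.0002
```

Request:
drive_tool(
  commands=[
    {"tx":0,"ty":0,"tz":-0.03,"rx":0,"ry":0,"rz":0,"grip":1},
  ],
)

```text
clock: 7.75
tcp_pos: [0.4734, -0.0807, 0.0647]
orientation: [-0.216, 3.134, 0.0]
contact_force: [-0.5, 0.4, 4.5]
grip_width: -0.0001
```

Request:
drive_tool(
  commands=[
    {"tx":0,"ty":0,"tz":-0.03,"rx":0,"ry":0,"rz":0,"grip":1},
  ],
)

```text
clock: 7.88
tcp_pos: [0.4734, -0.0808, 0.0642]
orientation: [-0.216, 3.134, 0.0]
contact_force: [-1.0, 0.7, 4.5]
grip_width: 0.0003
```

Request:
drive_tool(
  commands=[
    {"tx":0,"ty":0,"tz":-0.02,"rx":0,"ry":0,"rz":0,"grip":1},
  ],
)

```text
clock: 8.0
tcp_pos: [0.4735, -0.0808, 0.0638]
orientation: [-0.216, 3.134, 0.0]
contact_force: [-1.3, 0.2, 5.3]
grip_width: 0.0002
```

Request:
drive_tool(
  commands=[
    {"tx":0,"ty":0,"tz":-0.02,"rx":0,"ry":0,"rz":0,"grip":1},
  ],
)

```text
clock: 8.12
tcp_pos: [0.4734, -0.0807, 0.0634]
orientation: [-0.216, 3.134, 0.0]
contact_force: [-1.5, 0.7, 6.0]
grip_width: 0.0001
```

Request:
drive_tool(
  commands=[
    {"tx":0,"ty":0,"tz":-0.02,"rx":0,"ry":0,"rz":0,"grip":1},
  ],
)

```text
clock: 8.25
tcp_pos: [0.4734, -0.0807, 0.063]
orientation: [-0.216, 3.134, 0.0]
contact_force: [-1.6, -0.2, 5.9]
grip_width: -0.0001
```

Request:
drive_tool(
  commands=[
    {"tx":0,"ty":0,"tz":-0.015,"rx":0,"ry":0,"rz":0,"grip":1},
  ],
)

```text
clock: 8.38
tcp_pos: [0.4734, -0.0807, 0.0627]
orientation: [-0.216, 3.134, 0.0]
contact_force: [-1.8, 0.5, 5.8]
grip_width: 0.0003
```

Request:
drive_tool(
  commands=[
    {"tx":0,"ty":0,"tz":-0.01,"rx":0,"ry":0,"rz":0,"grip":1},
  ],
)

```text
clock: 8.5
tcp_pos: [0.4734, -0.0807, 0.0626]
orientation: [-0.216, 3.134, 0.0]
contact_force: [-1.6, -0.3, 6.8]
grip_width: -0.0
```

Request:
drive_tool(
  commands=[
    {"tx":0,"ty":0,"tz":-0.02,"rx":0,"ry":0,"rz":0,"grip":1},
  ],
)

```text
clock: 8.62
tcp_pos: [0.4734, -0.0808, 0.0622]
orientation: [-0.216, 3.134, 0.0]
contact_force: [-1.8, 0.8, 6.5]
grip_width: 0.0002
```

Request:
drive_tool(
  commands=[
    {"tx":0,"ty":0,"tz":-0.015,"rx":0,"ry":0,"rz":0,"grip":1},
  ],
)

```text
clock: 8.75
tcp_pos: [0.4734, -0.0807, 0.0619]
orientation: [-0.216, 3.134, 0.0]
contact_force: [-2.3, -0.0, 8.0]
grip_width: 0.0001
```

Request:
drive_tool(
  commands=[
    {"tx":0,"ty":0,"tz":-0.015,"rx":0,"ry":0,"rz":0,"grip":1},
  ],
)

```text
clock: 8.88
tcp_pos: [0.4734, -0.0808, 0.0616]
orientation: [-0.216, 3.134, 0.0]
contact_force: [-1.3, -0.1, 7.7]
grip_width: 0.0002
```

Request:
drive_tool(
  commands=[
    {"tx":0,"ty":0,"tz":-0.015,"rx":0,"ry":0,"rz":0,"grip":1},
  ],
)

```text
clock: 9.0
tcp_pos: [0.4734, -0.0808, 0.0613]
orientation: [-0.216, 3.134, 0.0]
contact_force: [-2.5, 0.8, 9.0]
grip_width: 0.0
```

Request:
drive_tool(
  commands=[
    {"tx":0,"ty":0,"tz":-0.015,"rx":0,"ry":0,"rz":0,"grip":1},
  ],
)

```text
clock: 9.12
tcp_pos: [0.4734, -0.0807, 0.0611]
orientation: [-0.216, 3.134, 0.0]
contact_force: [-2.1, 0.0, 8.1]
grip_width: 0.0001
```

Request:
drive_tool(
  commands=[
    {"tx":0,"ty":0,"tz":0,"rx":0,"ry":0,"rz":0,"grip":1},
  ],
)

```text
clock: 9.25
tcp_pos: [0.4734, -0.0808, 0.0611]
orientation: [-0.216, 3.134, 0.0]
contact_force: [-2.4, 0.3, 9.5]
grip_width: 0.0002
```

Request:
drive_tool(
  commands=[
    {"tx":0,"ty":0,"tz":-0.015,"rx":0,"ry":0,"rz":0,"grip":1},
  ],
)

```text
clock: 9.38
tcp_pos: [0.4734, -0.0807, 0.0608]
orientation: [-0.216, 3.134, 0.0]
contact_force: [-2.2, 0.1, 7.8]
grip_width: 0.0
```

Request:
drive_tool(
  commands=[
    {"tx":0,"ty":0,"tz":-0.015,"rx":0,"ry":0,"rz":0,"grip":1},
    {"tx":0,"ty":0,"tz":0,"rx":0,"ry":0,"rz":0,"grip":1},
  ],
)

```text
clock: 9.62
tcp_pos: [0.4734, -0.0807, 0.0605]
orientation: [-0.216, 3.134, 0.0]
contact_force: [-2.0, 0.6, 9.3]
grip_width: 0.0
```

Request:
drive_tool(
  commands=[
    {"tx":0,"ty":0,"tz":-0.015,"rx":0,"ry":0,"rz":0,"grip":1},
    {"tx":0,"ty":0,"tz":0,"rx":0,"ry":0,"rz":0,"grip":1},
  ],
)

```text
clock: 9.88
tcp_pos: [0.4734, -0.0808, 0.0603]
orientation: [-0.216, 3.134, 0.0]
contact_force: [-2.7, 0.8, 9.1]
grip_width: -0.0001
```

Request:
drive_tool(
  commands=[
    {"tx":0,"ty":0,"tz":-0.02,"rx":0,"ry":0,"rz":0,"grip":1},
    {"tx":0,"ty":0,"tz":0,"rx":0,"ry":0,"rz":0,"grip":1},
  ],
)

```text
clock: 10.12
tcp_pos: [0.4734, -0.0808, 0.0602]
orientation: [-0.216, 3.134, 0.001]
contact_force: [-3.7, 1.1, 13.9]
grip_width: -0.0001
```

Request:
drive_tool(
  commands=[
    {"tx":0,"ty":0,"tz":-0.015,"rx":0,"ry":0,"rz":0,"grip":1},
    {"tx":0,"ty":0,"tz":0,"rx":0,"ry":0,"rz":0,"grip":1},
  ],
)

```text
clock: 10.38
tcp_pos: [0.4735, -0.0808, 0.0601]
orientation: [-0.216, 3.134, 0.001]
contact_force: [-4.8, 0.7, 17.8]
grip_width: -0.0002
```

Run:
```python
from bench import status, eyes
import cv2
print(status.get_obs()["contact_force"])
f=eyes.grab_frame("scene"); print(status.get_obs()["contact_force"])
cv2.imwrite("pics/sc2.png",cv2.resize(f["frame"][190:310,210:350],None,fx=5,fy=5,interpolation=cv2.INTER_CUBIC))
```

```text
[-4.83913866  0.69408942 17.82602634]
[-4.94832766  0.65677395 17.52901016]
```

View pics/sc2.png

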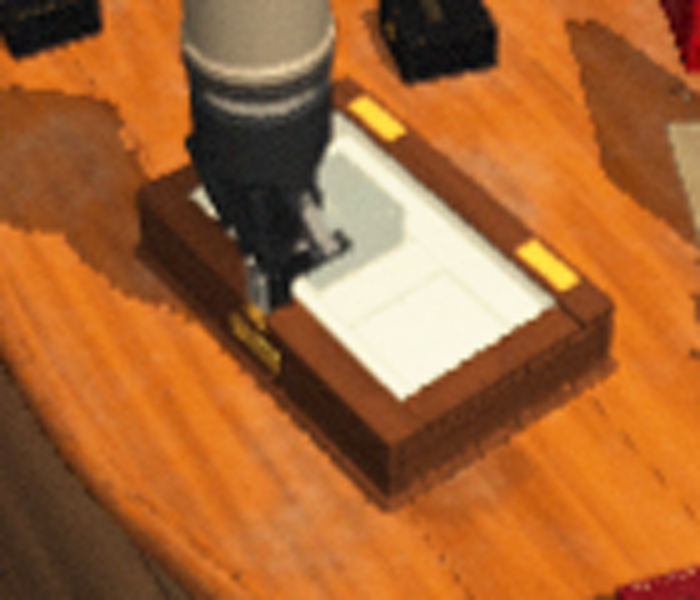

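Request:
drive_tool(
  commands=[
    {"tx":0,"ty":0,"tz":0.05,"rx":0,"ry":0,"rz":0,"grip":1},
  ],
)

```text
clock: 10.55
tcp_pos: [0.4734, -0.0807, 0.0607]
orientation: [-0.216, 3.134, 0.0]
contact_force: [-2.5, 0.5, 8.6]
grip_width: 0.0
```

Request:
drive_tool(
  commands=[
    {"tx":0,"ty":0,"tz":0.05,"rx":0,"ry":0,"rz":0,"grip":1},
    {"tx":0,"ty":0,"tz":0.05,"rx":0,"ry":0,"rz":0,"grip":1},
  ],
)

```text
clock: 10.8
tcp_pos: [0.4735, -0.0807, 0.0624]
orientation: [-0.216, 3.134, 0.0]
contact_force: [-1.2, 0.7, 4.8]
grip_width: -0.0001
```

Request:
drive_tool(
  commands=[
    {"tx":0,"ty":0,"tz":0.1,"rx":0,"ry":0,"rz":0,"grip":1},
    {"tx":0,"ty":0,"tz":0.1,"rx":0,"ry":0,"rz":0,"grip":1},
  ],
)

```text
clock: 11.05
tcp_pos: [0.4735, -0.0807, 0.0663]
orientation: [-0.216, 3.134, -0.0]
contact_force: [-0.8, 0.6, 2.7]
grip_width: 0.0002
```

Run:
```python
import numpy as np
a=np.radians(7.8)
def pt(t):
    s=np.interp(t,[0,.35,1.57,3],[161,148,140,140])
    n=np.array([np.sin(t),np.cos(t)]);d=np.array([-np.cos(t),np.sin(t)])
    if t<np.pi/2: C=12*n+s*d
    else:
        E=12*n+162*d; C=np.array([E[0],E[1]-22])
    return C+[11,0]
hz=51
prev=np.array([-150,66.3-hz])
for t in list(np.arange(.06,1.92,.06)):
    p=pt(t);d=p-prev;print(f"{t:.2f} x{p[0]:.0f} z{p[1]+hz:.0f}  tx {d[0]*np.cos(a)/20:.2f} ty {d[0]*np.sin(a)/20:.2f} tz {d[1]/20:.2f}");prev=p
```

```text
0.06 x-147 z72  tx 0.16 ty 0.02 tz 0.31
0.12 x-143 z82  tx 0.19 ty 0.03 tz 0.46
0.18 x-139 z90  tx 0.21 ty 0.03 tz 0.44
0.24 x-134 z99  tx 0.24 ty 0.03 tz 0.42
0.30 x-129 z107  tx 0.26 ty 0.04 tz 0.40
0.36 x-123 z114  tx 0.27 ty 0.04 tz 0.38
0.42 x-119 z122  tx 0.22 ty 0.03 tz 0.39
0.48 x-114 z130  tx 0.24 ty 0.03 tz 0.37
0.54 x-109 z137  tx 0.26 ty 0.04 tz 0.36
0.60 x-103 z144  tx 0.28 ty 0.04 tz 0.34
0.66 x-97 z150  tx 0.30 ty 0.04 tz 0.32
0.72 x-91 z156  tx 0.32 ty 0.04 tz 0.30
0.78 x-84 z162  tx 0.33 ty 0.05 tz 0.28
0.84 x-77 z167  tx 0.35 ty 0.05 tz 0.26
0.90 x-69 z172  tx 0.36 ty 0.05 tz 0.24
0.96 x-62 z176  tx 0.38 ty 0.05 tz 0.21
1.02 x-54 z180  tx 0.39 ty 0.05 tz 0.19
1.08 x-46 z183  tx 0.40 ty 0.05 tz 0.17
1.14 x-38 z186  tx 0.41 ty 0.06 tz 0.14
1.20 x-29 z188  tx 0.41 ty 0.06 tz 0.12
1.26 x-21 z190  tx 0.42 ty 0.06 tz 0.09
1.32 x-13 z191  tx 0.42 ty 0.06 tz 0.06
1.38 x-4 z192  tx 0.42 ty 0.06 tz 0.04
1.44 x5 z192  tx 0.42 ty 0.06 tz 0.01
1.50 x13 z192  tx 0.42 ty 0.06 tz -0.01
1.56 x21 z191  tx 0.42 ty 0.06 tz -0.04
1.62 x31 z190  tx 0.47 ty 0.06 tz -0.05
1.68 x41 z189  tx 0.48 ty 0.07 tz -0.07
1.74 x50 z187  tx 0.47 ty 0.06 tz -0.10
1.80 x59 z184  tx 0.46 ty 0.06 tz -0.13
1.86 x69 z181  tx 0.46 ty 0.06 tz -0.16
```

Request:
drive_tool(
  commands=[
    {"tx":0.05,"ty":0.01,"tz":0.2,"rx":0,"ry":0,"rz":0,"grip":1},
    {"tx":0.05,"ty":0.01,"tz":0.2,"rx":0,"ry":0,"rz":0,"grip":1},
  ],
)

```text
clock: 11.3
tcp_pos: [0.4752, -0.0803, 0.0743]
orientation: [0.216, -3.134, -0.0]
contact_force: [-0.5, -0.0, 1.3]
grip_width: -0.0004
```

Run:
```python
from bench import status, eyes
import cv2
f=eyes.grab_frame("scene"); print(status.get_obs()["contact_force"])
cv2.imwrite("pics/sc3.png",cv2.resize(f["frame"][190:310,210:350],None,fx=5,fy=5,interpolation=cv2.INTER_CUBIC))
```

```text
[-1.20527341 -0.29176503  1.46799986]
```

View pics/sc3.png

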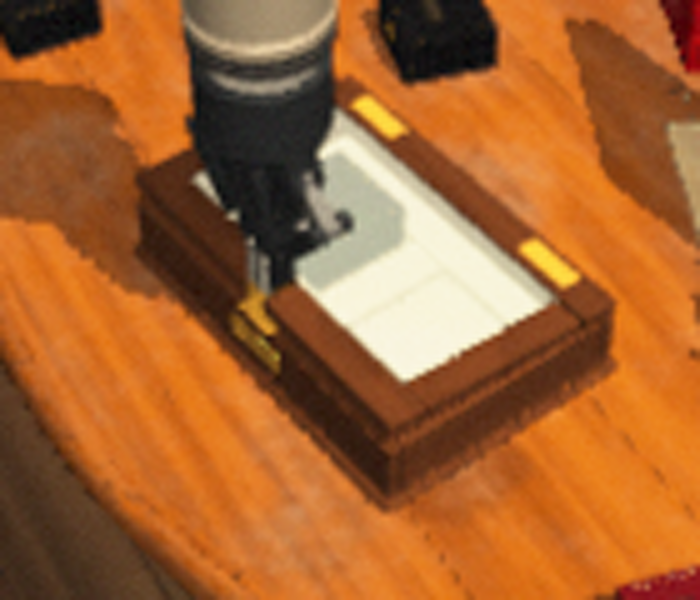

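Request:
drive_tool(
  commands=[
    {"tx":0.25,"ty":0.03,"tz":0.38,"rx":0,"ry":0,"rz":0,"grip":1},
    {"tx":0.21,"ty":0.03,"tz":0.44,"rx":0,"ry":0,"rz":0,"grip":1},
    {"tx":0.24,"ty":0.03,"tz":0.42,"rx":0,"ry":0,"rz":0,"grip":1},
    {"tx":0.26,"ty":0.04,"tz":0.4,"rx":0,"ry":0,"rz":0,"grip":1},
    {"tx":0.27,"ty":0.04,"tz":0.38,"rx":0,"ry":0,"rz":0,"grip":1},
    {"tx":0.22,"ty":0.03,"tz":0.39,"rx":0,"ry":0,"rz":0,"grip":1},
  ],
)

```text
clock: 12.1
tcp_pos: [0.5049, -0.0762, 0.123]
orientation: [-0.216, 3.134, 0.0]
contact_force: [0.4, -0.6, 1.0]
grip_width: -0.0003
```

Run:
```python
from bench import status, eyes
import cv2
f=eyes.grab_frame("scene"); print(status.get_obs()["contact_force"])
cv2.imwrite("pics/sc4.png",cv2.resize(f["frame"][170:300,200:350],None,fx=5,fy=4.6,interpolation=cv2.INTER_CUBIC))
```

```text
[0.1531267  0.5314657  1.90245599]
```

View pics/sc4.png

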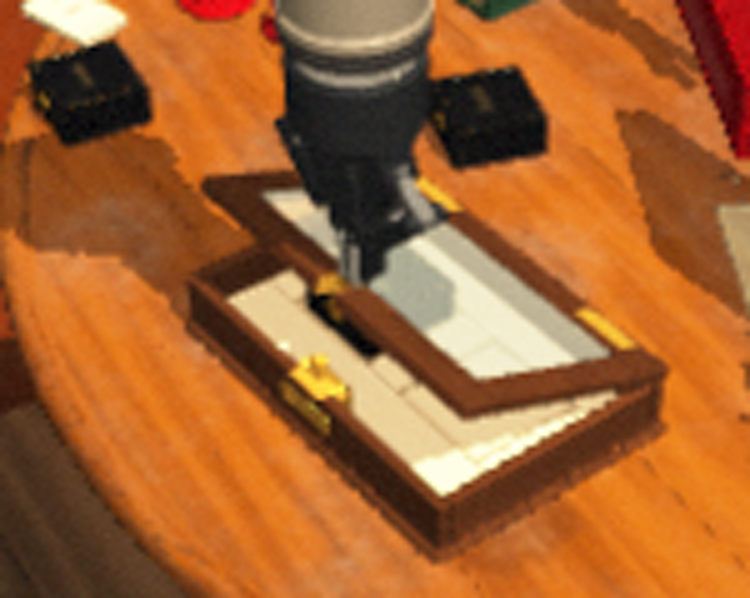

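Lid is open about 0.4 rad, held by the fingertips on the rail. Continuing along the arc.

Request:
drive_tool(
  commands=[
    {"tx":0.24,"ty":0.03,"tz":0.37,"rx":0,"ry":0,"rz":0,"grip":1},
    {"tx":0.26,"ty":0.04,"tz":0.36,"rx":0,"ry":0,"rz":0,"grip":1},
    {"tx":0.28,"ty":0.04,"tz":0.34,"rx":0,"ry":0,"rz":0,"grip":1},
    {"tx":0.3,"ty":0.04,"tz":0.32,"rx":0,"ry":0,"rz":0,"grip":1},
    {"tx":0.32,"ty":0.04,"tz":0.3,"rx":0,"ry":0,"rz":0,"grip":1},
    {"tx":0.33,"ty":0.05,"tz":0.28,"rx":0,"ry":0,"rz":0,"grip":1},
  ],
)

```text
clock: 12.9
tcp_pos: [0.5395, -0.0715, 0.1622]
orientation: [-0.216, 3.134, -0.0]
contact_force: [0.7, -0.0, 0.6]
grip_width: 0.0001
```

Request:
drive_tool(
  commands=[
    {"tx":0.35,"ty":0.05,"tz":0.26,"rx":0,"ry":0,"rz":0,"grip":1},
    {"tx":0.36,"ty":0.05,"tz":0.24,"rx":0,"ry":0,"rz":0,"grip":1},
    {"tx":0.38,"ty":0.05,"tz":0.21,"rx":0,"ry":0,"rz":0,"grip":1},
    {"tx":0.39,"ty":0.05,"tz":0.19,"rx":0,"ry":0,"rz":0,"grip":1},
  ],
)

```text
clock: 13.4
tcp_pos: [0.5692, -0.0674, 0.18]
orientation: [-0.216, 3.134, 0.0]
contact_force: [-1.0, -0.4, 1.0]
grip_width: -0.0004
```

Run:
```python
from bench import status, eyes
import cv2
f=eyes.grab_frame("scene"); print(status.get_obs()["contact_force"])
cv2.imwrite("pics/sc5.png",cv2.resize(f["frame"][150:300,200:350],None,fx=4,fy=4,interpolation=cv2.INTER_CUBIC))
```

```text
[2.60726695 0.48841245 0.51233757]
```

View pics/sc5.png

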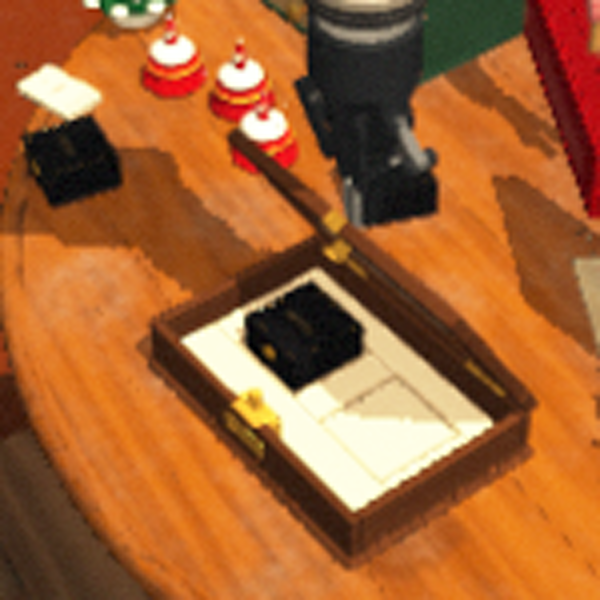

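Request:
drive_tool(
  commands=[
    {"tx":0.4,"ty":0.05,"tz":0.17,"rx":0,"ry":0,"rz":0,"grip":1},
    {"tx":0.41,"ty":0.06,"tz":0.14,"rx":0,"ry":0,"rz":0,"grip":1},
    {"tx":0.41,"ty":0.06,"tz":0.12,"rx":0,"ry":0,"rz":0,"grip":1},
    {"tx":0.42,"ty":0.06,"tz":0.09,"rx":0,"ry":0,"rz":0,"grip":1},
    {"tx":0.42,"ty":0.06,"tz":0.06,"rx":0,"ry":0,"rz":0,"grip":1},
    {"tx":0.42,"ty":0.06,"tz":0.04,"rx":0,"ry":0,"rz":0,"grip":1},
    {"tx":0.42,"ty":0.06,"tz":0.01,"rx":0,"ry":0,"rz":0,"grip":1},
    {"tx":0.42,"ty":0.06,"tz":-0.01,"rx":0,"ry":0,"rz":0,"grip":1},
    {"tx":0.42,"ty":0.06,"tz":-0.04,"rx":0,"ry":0,"rz":0,"grip":1},
  ],
)

```text
clock: 14.58
tcp_pos: [0.6441, -0.0568, 0.1915]
orientation: [-0.216, 3.134, -0.0]
contact_force: [-0.0, 2.3, 2.0]
grip_width: -0.0001
```

Run:
```python
from bench import status, eyes
import cv2
f=eyes.grab_frame("scene"); print(status.get_obs()["contact_force"])
cv2.imwrite("pics/sc6.png",cv2.resize(f["frame"][130:280,200:350],None,fx=4,fy=4,interpolation=cv2.INTER_CUBIC))
```

```text
[2.18899215 0.57929832 1.34770974]
```

View pics/sc6.png

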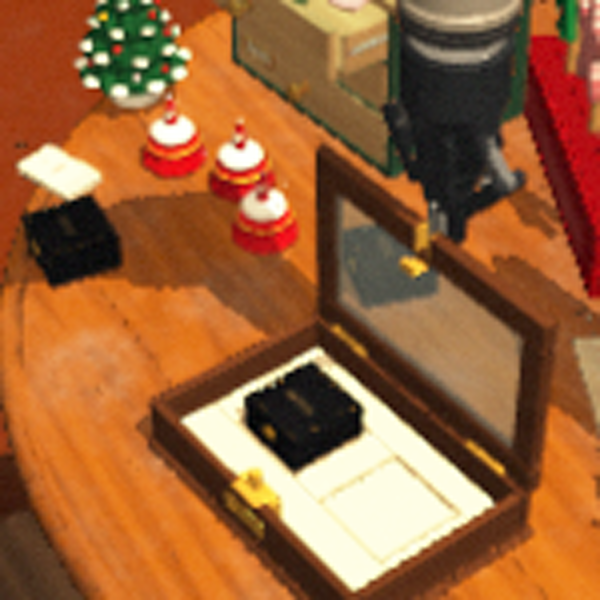

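Request:
drive_tool(
  commands=[
    {"tx":0.45,"ty":0.06,"tz":-0.05,"rx":0,"ry":0,"rz":0,"grip":1},
    {"tx":0.45,"ty":0.06,"tz":-0.07,"rx":0,"ry":0,"rz":0,"grip":1},
    {"tx":0.45,"ty":0.06,"tz":-0.1,"rx":0,"ry":0,"rz":0,"grip":1},
    {"tx":0.45,"ty":0.06,"tz":-0.13,"rx":0,"ry":0,"rz":0,"grip":1},
    {"tx":0.45,"ty":0.06,"tz":-0.13,"rx":0,"ry":0,"rz":0,"grip":1},
    {"tx":0.45,"ty":0.06,"tz":0,"rx":0,"ry":0,"rz":0,"grip":1},
    {"tx":0.45,"ty":0.06,"tz":0,"rx":0,"ry":0,"rz":0,"grip":1},
    {"tx":0.45,"ty":0.06,"tz":0,"rx":0,"ry":0,"rz":0,"grip":1},
  ],
)

```text
clock: 15.62
tcp_pos: [0.7161, -0.0477, 0.182]
orientation: [-0.216, 3.134, -0.001]
contact_force: [0.3, 0.3, 0.3]
grip_width: -0.0001
```

Run:
```python
from bench import status, eyes
import cv2
f=eyes.grab_frame("scene"); print(status.get_obs()["contact_force"])
cv2.imwrite("pics/sc7.png",cv2.resize(f["frame"][130:280,200:350],None,fx=4,fy=4,interpolation=cv2.INTER_CUBIC))
```

```text
[0.98335652 0.29321398 0.16730924]
```

View pics/sc7.png

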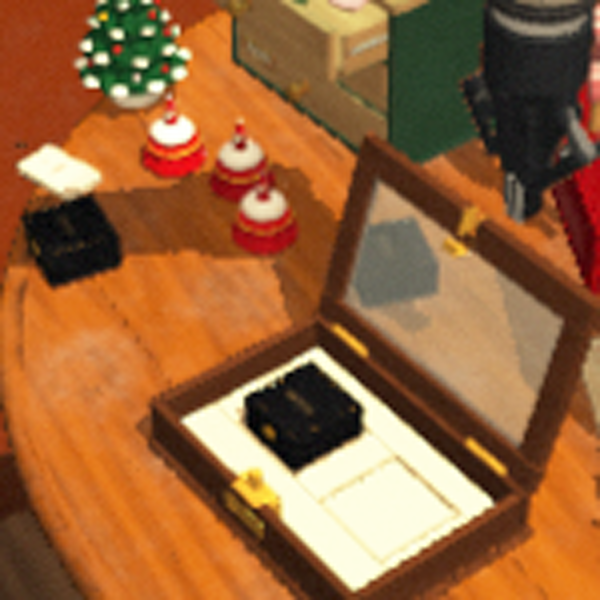

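Request:
drive_tool(
  commands=[
    {"tx":0,"ty":0,"tz":1,"rx":0,"ry":0,"rz":0,"grip":1},
    {"tx":0,"ty":0,"tz":1,"rx":0,"ry":0,"rz":0,"grip":1},
    {"tx":0,"ty":0,"tz":1,"rx":0,"ry":0,"rz":0,"grip":1},
    {"tx":0,"ty":0,"tz":1,"rx":0,"ry":0,"rz":0,"grip":1},
    {"tx":-0.4,"ty":-0.4,"tz":1,"rx":0,"ry":0,"rz":-0.5,"grip":1},
    {"tx":-0.6,"ty":-0.8,"tz":0.8,"rx":0,"ry":0,"rz":-0.5,"grip":1},
    {"tx":-0.6,"ty":-1,"tz":0,"rx":0,"ry":0,"rz":-0.5,"grip":1},
    {"tx":-0.6,"ty":-1,"tz":0,"rx":0,"ry":0,"rz":-0.5,"grip":1},
    {"tx":-0.6,"ty":-1,"tz":0,"rx":0,"ry":0,"rz":-0.5,"grip":-1},
    {"tx":-0.6,"ty":-1,"tz":0,"rx":0,"ry":0,"rz":0,"grip":-1},
  ],
)

```text
clock: 16.92
tcp_pos: [0.6462, -0.1528, 0.2972]
orientation: [-0.333, -3.123, 0.0]
contact_force: [-0.4, -0.7, -0.1]
grip_width: 0.0359
```

Request:
drive_tool(
  commands=[
    {"tx":-0.5,"ty":-1,"tz":0,"rx":0,"ry":0,"rz":0,"grip":-1},
    {"tx":-0.5,"ty":-1,"tz":0,"rx":0,"ry":0,"rz":0,"grip":-1},
    {"tx":-0.5,"ty":-1,"tz":0,"rx":0,"ry":0,"rz":0,"grip":-1},
    {"tx":-0.5,"ty":-1,"tz":0,"rx":0,"ry":0,"rz":0,"grip":-1},
    {"tx":-0.5,"ty":-1,"tz":-0.5,"rx":0,"ry":0,"rz":0,"grip":-1},
    {"tx":-0.5,"ty":-1,"tz":-0.5,"rx":0,"ry":0,"rz":0,"grip":-1},
    {"tx":-0.4,"ty":-1,"tz":-0.5,"rx":0,"ry":0,"rz":0,"grip":-1},
    {"tx":-0.4,"ty":-1,"tz":-0.5,"rx":0,"ry":0,"rz":0,"grip":-1},
    {"tx":-0.2,"ty":-1,"tz":-0.5,"rx":0,"ry":0,"rz":0,"grip":-1},
  ],
)

```text
clock: 18.05
tcp_pos: [0.5667, -0.3327, 0.2475]
orientation: [0.332, 3.124, 0.0]
contact_force: [0.4, -0.3, 0.1]
grip_width: 0.0852
```

Run:
```python
from bench import status, eyes, spotter
from h import *
for n in("top","scene"):
    f=eyes.grab_frame(n);np.savez(n+"1.npz",**f)
    cv2.imwrite(f"pics/{n}8.png",f["frame"]);P=cloud(f)
    for t in ["burgundy_box_center"]:
        ms=spotter.masks_of(n,t)
        if ms:
            m=ms[0]["mask"];q=P[m];q=q[(q[:,2]>.031)&(q[:,2]<.045)];print(n,ms[0]["confidence"],m.sum(),cv2.minAreaRect((q[:,:2]*1000).astype(np.float32)))
f=dict(np.load("top1.npz"))
cv2.imwrite("pics/top8c.png",cv2.resize(f["frame"][150:290,240:440],None,fx=4,fy=4,interpolation=cv2.INTER_CUBIC))
```

```text
top 0.66 614 ((565.5372314453125, -366.8092956542969), (66.43365478515625, 61.09141540527344), 77.36123657226562)
scene 0.73 808 ((566.9049682617188, -369.1855163574219), (70.19529724121094, 65.3645248413086), 75.98857116699219)
```

View pics/top8c.png

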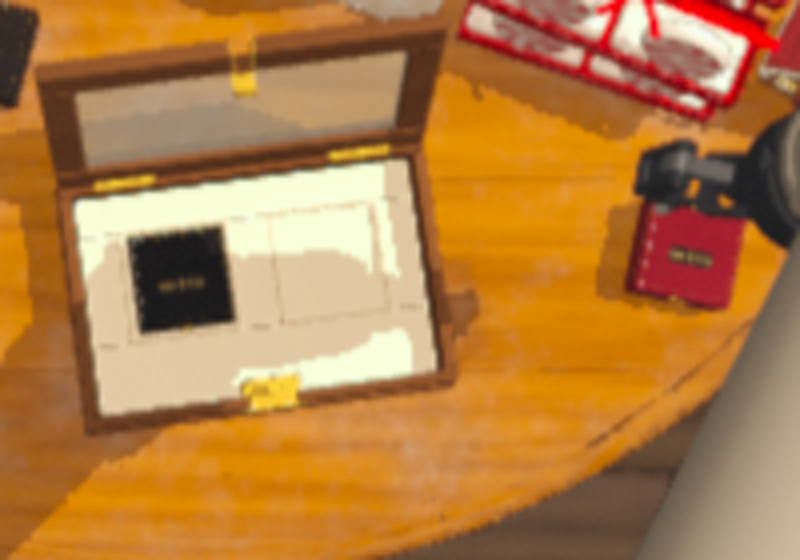

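View pics/scene8.png

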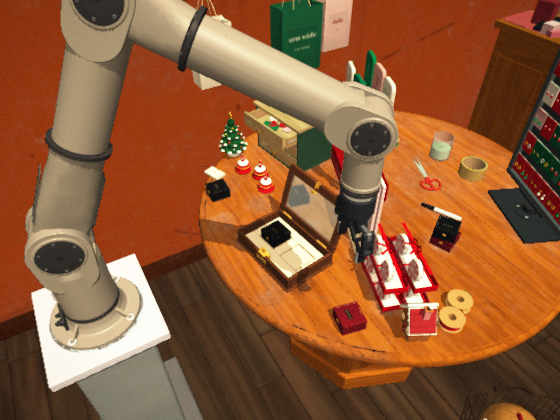

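Run:
```python
from h import *
f=dict(np.load("top1.npz"))
c=np.array([.544,-.071]);a=np.radians(7.8);X=np.array([np.cos(a),np.sin(a)]);Y=np.array([-X[1],X[0]])
def w(u,v,z): return ray(f,(240+(u+.5)/4-.5,150+(v+.5)/4-.5),z)
C=np.array([w(u,v,.0205)[:2] for u,v in((270,213),(373,203),(387,310),(282,323))])*1000
print(C.round(1),C.mean(0), "sides",np.linalg.norm(np.diff(np.r_[C,C[:1]],axis=0),axis=1))
print("pred",(c-.052*Y)*1000)
e=(C[0]-C[1]+C[3]-C[2]);print("yaw y",np.degrees(np.arctan2(-e[0],e[1])))
e=(C[0]-C[3]+C[1]-C[2]);print("yaw x",np.degrees(np.arctan2(e[1],e[0])))
# rim outer front & sides: 
R=np.array([w(u,v,.051)[:2] for u,v in((88,428),(452,380))])*1000;print("front rim corners",R,np.linalg.norm(R[0]-R[1]),np.degrees(np.arctan2(-(R[0]-R[1])[0],(R[0]-R[1])[1])), "mid->center",R.mean(0)+83*X)
# box black
B=np.array([w(u,v,.051)[:2] for u,v in((128,235),(222,226),(235,322),(140,334))])*1000;print(B.mean(0),"pred",(c+.052*Y)*1000)
# burgundy corners red mask
hsv=cv2.cvtColor(dict(np.load("top0.npz"))["frame"],cv2.COLOR_BGR2HSV)
P=cloud(f)
v,u=np.mgrid[150:290,240:440]
```

```text
[[ 593.9  -80.7]
 [ 601.3 -151.8]
 [ 527.3 -160.9]
 [ 518.1  -88.8]] [ 560.14777036 -120.54286437] sides [71.52521403 74.51435222 72.70808412 76.3204692 ]
pred [ 551.05720977 -122.5188877 ]
yaw y 6.611430581712878
yaw x 6.560565622132816
front rim corners [[ 445.6206738    42.34271548]
 [ 478.48363136 -200.27251689]] 244.83080883626047 7.713935848434127 mid->center [544.28422334 -67.70050819]
[545.19530274 -19.24472526] pred [536.94279023 -19.4811123 ]
```

Request:
drive_tool(
  commands=[
    {"tx":0.07,"ty":-0.9,"tz":-0.5,"rx":0,"ry":0,"rz":0,"grip":-1},
    {"tx":0,"ty":-0.88,"tz":-0.8,"rx":0,"ry":0,"rz":0,"grip":-1},
    {"tx":0,"ty":0,"tz":-1,"rx":0,"ry":0,"rz":0,"grip":-1},
    {"tx":0,"ty":0,"tz":-1,"rx":0,"ry":0,"rz":0,"grip":-1},
    {"tx":0,"ty":0,"tz":-1,"rx":0,"ry":0,"rz":0,"grip":-1},
    {"tx":0,"ty":0,"tz":-1,"rx":0,"ry":0,"rz":0,"grip":-1},
    {"tx":0,"ty":0,"tz":-1,"rx":0,"ry":0,"rz":0,"grip":-1},
    {"tx":0,"ty":0,"tz":-1,"rx":0,"ry":0,"rz":0,"grip":-1},
    {"tx":0,"ty":0,"tz":-1,"rx":0,"ry":0,"rz":0,"grip":-1},
    {"tx":0,"ty":0,"tz":-0.4,"rx":0,"ry":0,"rz":0,"grip":-1},
  ],
)

```text
clock: 19.5
tcp_pos: [0.5681, -0.3664, 0.072]
orientation: [-0.331, -3.122, -0.001]
contact_force: [-0.3, 0.8, -0.0]
grip_width: 0.0855
```

Run:
```python
from bench import status, eyes
import cv2
f=eyes.grab_frame("scene"); o=status.get_obs();print(o["contact_force"],o["tcp_pos"])
cv2.imwrite("pics/sc9.png",cv2.resize(f["frame"][250:350,290:410],None,fx=6,fy=6,interpolation=cv2.INTER_CUBIC))
```

```text
[-0.55140365  0.53368196 -0.25796823] [ 0.56798154 -0.3664129   0.07164055]
```

View pics/sc9.png

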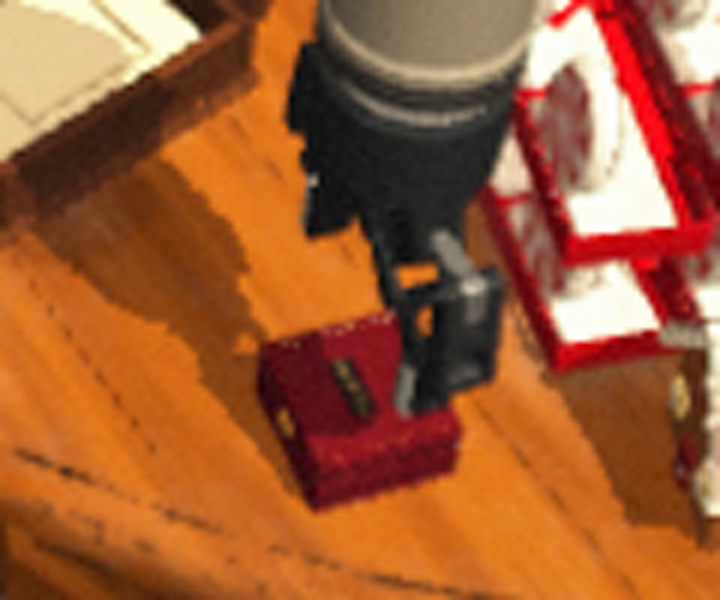

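Request:
drive_tool(
  commands=[
    {"tx":0,"ty":-0.1,"tz":-0.6,"rx":0,"ry":0,"rz":0,"grip":-1},
    {"tx":0,"ty":0,"tz":-0.6,"rx":0,"ry":0,"rz":0,"grip":-1},
    {"tx":0,"ty":0,"tz":-0.5,"rx":0,"ry":0,"rz":0,"grip":-1},
    {"tx":0,"ty":0,"tz":-0.4,"rx":0,"ry":0,"rz":0,"grip":-1},
    {"tx":0,"ty":0,"tz":-0.4,"rx":0,"ry":0,"rz":0,"grip":-1},
    {"tx":0,"ty":0,"tz":0,"rx":0,"ry":0,"rz":0,"grip":-1},
  ],
)

```text
clock: 20.3
tcp_pos: [0.5684, -0.3686, 0.0231]
orientation: [-0.331, -3.123, -0.001]
contact_force: [-0.0, -0.1, 0.2]
grip_width: 0.0853
```

Request:
drive_tool(
  commands=[
    {"tx":0,"ty":0,"tz":-0.3,"rx":0,"ry":0,"rz":0,"grip":-1},
    {"tx":0,"ty":0,"tz":-0.3,"rx":0,"ry":0,"rz":0,"grip":-1},
    {"tx":0,"ty":0,"tz":-0.15,"rx":0,"ry":0,"rz":0,"grip":-1},
    {"tx":0,"ty":0,"tz":0,"rx":0,"ry":0,"rz":0,"grip":0.2},
    {"tx":0,"ty":0,"tz":0,"rx":0,"ry":0,"rz":0,"grip":0.2},
    {"tx":0,"ty":0,"tz":0,"rx":0,"ry":0,"rz":0,"grip":0.2},
    {"tx":0,"ty":0,"tz":0,"rx":0,"ry":0,"rz":0,"grip":0.2},
  ],
  grip_force=25,
)

```text
clock: 21.18
tcp_pos: [0.5688, -0.3689, 0.0088]
orientation: [0.331, 3.124, 0.0]
contact_force: [0.1, -0.2, -1.0]
grip_width: 0.0657
```

Request:
drive_tool(
  commands=[
    {"tx":0,"ty":0,"tz":0.4,"rx":0,"ry":0,"rz":0,"grip":0.2},
    {"tx":0,"ty":0,"tz":0.8,"rx":0,"ry":0,"rz":0,"grip":0.2},
    {"tx":0,"ty":0,"tz":1,"rx":0,"ry":0,"rz":0,"grip":0.2},
    {"tx":0,"ty":0,"tz":1,"rx":0,"ry":0,"rz":0,"grip":0.2},
    {"tx":0,"ty":0,"tz":1,"rx":0,"ry":0,"rz":0,"grip":0.2},
    {"tx":0,"ty":0.4,"tz":1,"rx":0,"ry":0,"rz":0.3,"grip":0.2},
    {"tx":0,"ty":0.8,"tz":0.6,"rx":0,"ry":0,"rz":0.4,"grip":0.2},
    {"tx":0,"ty":0.9,"tz":0,"rx":0,"ry":0,"rz":0.5,"grip":0.2},
    {"tx":0,"ty":0.9,"tz":0,"rx":0,"ry":0,"rz":0.5,"grip":0.2},
    {"tx":0,"ty":0.9,"tz":0,"rx":0,"ry":0,"rz":0.5,"grip":0.2},
  ],
)

```text
clock: 22.42
tcp_pos: [0.5684, -0.2888, 0.124]
orientation: [0.16, -3.136, -0.002]
contact_force: [0.2, 0.8, -1.0]
grip_width: 0.0654
```

Request:
drive_tool(
  commands=[
    {"tx":-0.05,"ty":0.9,"tz":0,"rx":0,"ry":0,"rz":0.25,"grip":0.2},
    {"tx":-0.05,"ty":0.9,"tz":0,"rx":0,"ry":0,"rz":0,"grip":0.2},
    {"tx":-0.05,"ty":0.9,"tz":0,"rx":0,"ry":0,"rz":0,"grip":0.2},
    {"tx":-0.05,"ty":0.9,"tz":0,"rx":0,"ry":0,"rz":0,"grip":0.2},
    {"tx":-0.05,"ty":0.9,"tz":0,"rx":0,"ry":0,"rz":0,"grip":0.2},
    {"tx":-0.05,"ty":0.9,"tz":0,"rx":0,"ry":0,"rz":0,"grip":0.2},
    {"tx":-0.05,"ty":0.9,"tz":0,"rx":0,"ry":0,"rz":0,"grip":0.2},
    {"tx":-0.05,"ty":0.9,"tz":0,"rx":0,"ry":0,"rz":0,"grip":0.2},
    {"tx":0,"ty":0.9,"tz":0,"rx":0,"ry":0,"rz":0,"grip":0.2},
    {"tx":0,"ty":0,"tz":0,"rx":0,"ry":0,"rz":0,"grip":0.2},
  ],
)

```text
clock: 23.68
tcp_pos: [0.5611, -0.1267, 0.1248]
orientation: [-0.21, 3.135, 0.001]
contact_force: [-0.9, -1.4, -0.5]
grip_width: 0.0651
```

Run:
```python
from bench import status, eyes
from h import *
for n in("scene","top"):
    f=eyes.grab_frame(n);np.savez(n+"2.npz",**f)
    cr=f["frame"][160:310,200:400] if n=="scene" else f["frame"][150:290,240:440]
    cv2.imwrite(f"pics/{n}10.png",cv2.resize(cr,None,fx=4,fy=4,interpolation=cv2.INTER_CUBIC))
o=status.get_obs();print(o["contact_force"],o["tcp_pos"],o["orientation"])
```

```text
[-0.26597736 -0.58714083 -0.65662777] [ 0.56088258 -0.12923648  0.12489498] [-2.05485251e-01  3.13469119e+00 -7.65832379e-04]
```

View pics/scene10.png

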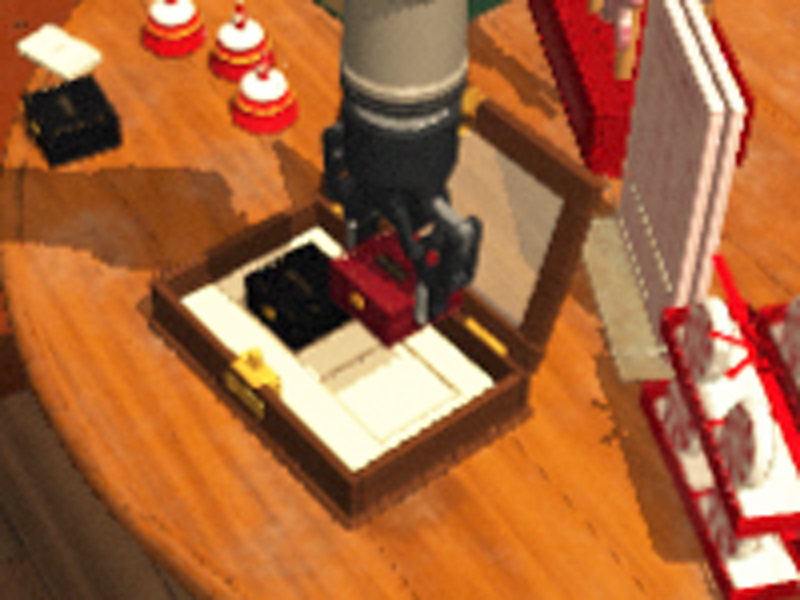

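View pics/top10.png

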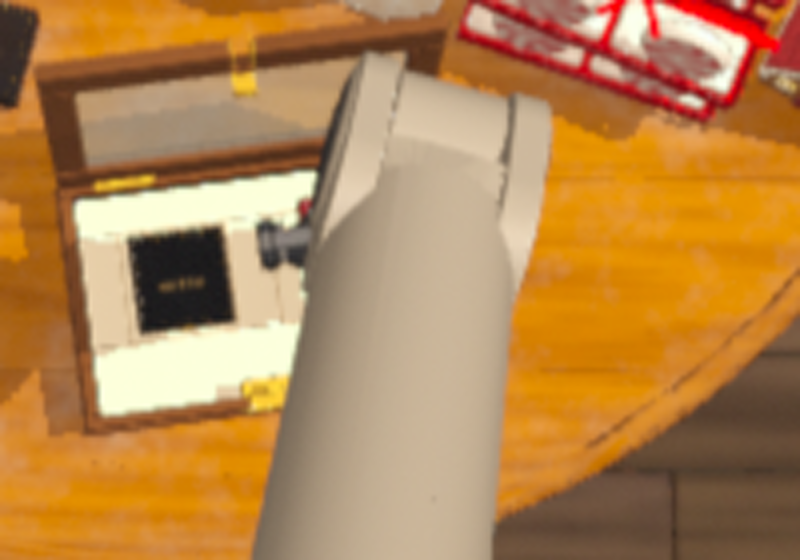

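Run:
```python
from bench import status, eyes
from h import *
f=eyes.grab_frame("scene");o=status.get_obs();print(o["tcp_pos"],o["orientation"],o["clock"])
P=cloud(f);hsv=cv2.cvtColor(f["frame"],cv2.COLOR_BGR2HSV)
red=((hsv[...,0]<8)|(hsv[...,0]>170))&(hsv[...,1]>110)
m=red&(P[...,2]>.105)&(P[...,2]<.17)&(abs(P[...,1]+.125)<.06)&(abs(P[...,0]-.56)<.06)
q=P[m];n=o["orientation"];n=n/np.linalg.norm(n);psi=np.arctan2(-2*n[0]*n[1],2*n[1]**2-1);print("psi",np.degrees(psi),m.sum())
X=np.array([np.cos(psi),np.sin(psi)]);Y=np.array([-X[1],X[0]])
d=q[:,:2]-o["tcp_pos"][:2];lx=d@X;ly=d@Y
print("z",np.percentile(q[:,2],[1,10,50,90,99]).round(4))
print("lx",np.percentile(lx,[0.5,2,5,20,50,95]).round(4),"ly",np.percentile(ly,[1,5,50,95,99]).round(4))
fm=(q[:,2]<.145)&(q[:,2]>.12)&(abs(ly)<.025);print("front face lx",np.median(lx[fm]),np.std(lx[fm]),fm.sum())
A=np.c_[ly[fm],np.ones(fm.sum())];print(np.linalg.lstsq(A,lx[fm],rcond=None)[0])
# bay corners scene1 (before): crop view
g=dict(np.load("scene1.npz"))
cv2.imwrite("pics/bay.png",cv2.resize(g["frame"][225:285,255:335],None,fx=9,fy=9,interpolation=cv2.INTER_CUBIC))
```

```text
[ 0.56078067 -0.12979043  0.12488719] [-2.04135133e-01  3.13486729e+00 -1.02517854e-03] 23.825
psi 7.451411519630592 451
z [0.1174 0.1244 0.1499 0.153  0.1547]
lx [-0.0354 -0.035  -0.0345 -0.0332 -0.0208  0.0205] ly [-0.046  -0.0347 -0.0066  0.0294  0.0323]
front face lx -0.03373442081121239 0.0009776164445675416 66
[ 3.73874545e-06 -3.36202591e-02]
```

View pics/bay.png

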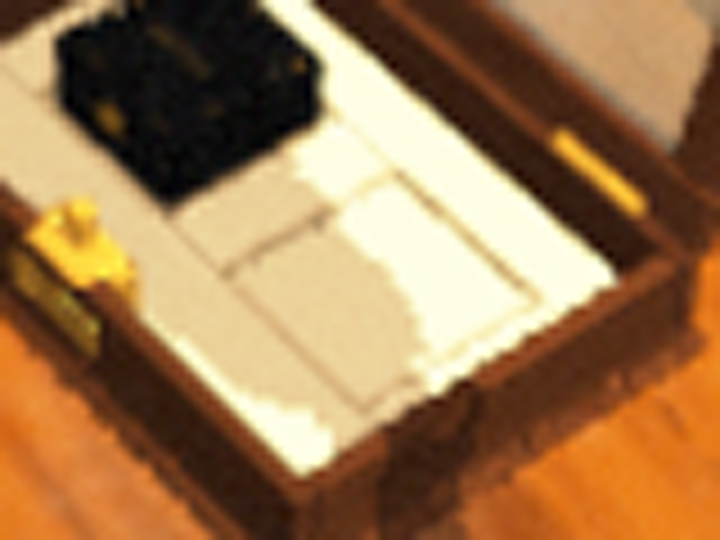

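Run:
```python
from h import *
g=dict(np.load("scene1.npz"))
C=np.array([ray(g,(255+(u+.5)/9-.5,225+(v+.5)/9-.5),.0205)[:2] for u,v in((400,172),(542,300),(365,412),(222,275))])*1000
print(C.round(1),C.mean(0),np.linalg.norm(np.diff(np.r_[C,C[:1]],axis=0),axis=1))
e=(C[0]-C[1]+C[3]-C[2]);print("yaw y",np.degrees(np.arctan2(-e[0],e[1])))
e=(C[0]-C[3]+C[1]-C[2]);print("yaw x",np.degrees(np.arctan2(e[1],e[0])))
```

```text
[[ 593.4  -80.7]
 [ 603.2 -152.7]
 [ 528.7 -164. ]
 [ 518.4  -90.7]] [ 560.94150084 -122.02048894] [72.73372828 75.34578268 74.08025133 75.63737408]
yaw y 7.844031521200765
yaw x 8.09741061606839
```

Request:
drive_tool(
  commands=[
    {"tx":0,"ty":0.41,"tz":0,"rx":0,"ry":0,"rz":0.04,"grip":0.2},
    {"tx":0,"ty":0,"tz":-0.6,"rx":0,"ry":0,"rz":0,"grip":0.2},
    {"tx":0,"ty":0,"tz":-0.8,"rx":0,"ry":0,"rz":0,"grip":0.2},
    {"tx":0,"ty":0,"tz":-0.8,"rx":0,"ry":0,"rz":0,"grip":0.2},
    {"tx":0,"ty":0,"tz":-0.8,"rx":0,"ry":0,"rz":0,"grip":0.2},
    {"tx":0,"ty":0,"tz":-0.6,"rx":0,"ry":0,"rz":0,"grip":0.2},
    {"tx":0,"ty":0,"tz":-0.4,"rx":0,"ry":0,"rz":0,"grip":0.2},
    {"tx":0,"ty":0,"tz":-0.2,"rx":0,"ry":0,"rz":0,"grip":0.2},
    {"tx":0,"ty":0,"tz":0,"rx":0,"ry":0,"rz":0,"grip":0.2},
  ],
)

```text
clock: 24.95
tcp_pos: [0.5609, -0.1208, 0.0408]
orientation: [-0.214, 3.134, -0.0]
contact_force: [-0.2, -0.5, -1.1]
grip_width: 0.0656
```

Run:
```python
from bench import status, eyes
from h import *
f=eyes.grab_frame("scene")
cv2.imwrite("pics/sc11.png",cv2.resize(f["frame"][210:300,240:345],None,fx=7,fy=6.5,interpolation=cv2.INTER_CUBIC))
o=status.get_obs();print(o["contact_force"],o["tcp_pos"],o["orientation"])
```

```text
[-0.03907649  0.88093701 -1.50084698] [ 0.56105451 -0.12077799  0.04107985] [-2.13980109e-01  3.13376320e+00 -5.01237542e-05]
```

View pics/sc11.png

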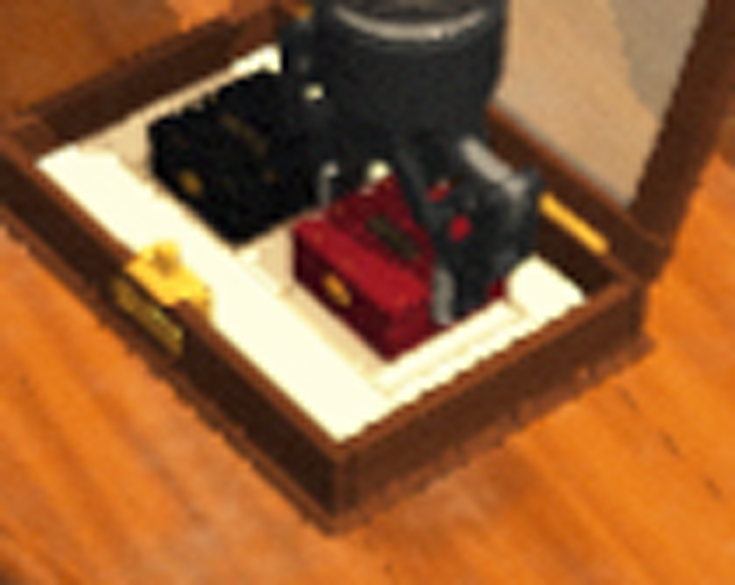

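Request:
drive_tool(
  commands=[
    {"tx":-0.02,"ty":-0.03,"tz":-0.2,"rx":0,"ry":0,"rz":0,"grip":0.2},
    {"tx":0,"ty":0,"tz":-0.2,"rx":0,"ry":0,"rz":0,"grip":0.2},
    {"tx":0,"ty":0,"tz":-0.15,"rx":0,"ry":0,"rz":0,"grip":0.2},
    {"tx":0,"ty":0,"tz":-0.1,"rx":0,"ry":0,"rz":0,"grip":0.2},
  ],
)

```text
clock: 25.5
tcp_pos: [0.5603, -0.1213, 0.0275]
orientation: [0.214, -3.134, -0.0]
contact_force: [-0.4, -0.7, -0.9]
grip_width: 0.0656
```

Request:
drive_tool(
  commands=[
    {"tx":0,"ty":0,"tz":-0.1,"rx":0,"ry":0,"rz":0,"grip":0.2},
    {"tx":0,"ty":0,"tz":-0.05,"rx":0,"ry":0,"rz":0,"grip":0.2},
    {"tx":0,"ty":0,"tz":0,"rx":0,"ry":0,"rz":0,"grip":0.2},
  ],
)

```text
clock: 25.88
tcp_pos: [0.5604, -0.1213, 0.0248]
orientation: [0.214, -3.134, -0.0]
contact_force: [0.3, -0.6, -0.4]
grip_width: 0.0658
```

Request:
drive_tool(
  commands=[
    {"tx":0,"ty":0,"tz":-0.04,"rx":0,"ry":0,"rz":0,"grip":0.2},
    {"tx":0,"ty":0,"tz":0,"rx":0,"ry":0,"rz":0,"grip":0.2},
  ],
)

```text
clock: 26.12
tcp_pos: [0.5605, -0.1214, 0.0245]
orientation: [-0.214, 3.134, 0.0]
contact_force: [-1.7, -0.5, 5.1]
grip_width: 0.0658
```

Request:
drive_tool(
  commands=[
    {"tx":0,"ty":0,"tz":-0.03,"rx":0,"ry":0,"rz":0,"grip":0.2},
    {"tx":0,"ty":0,"tz":0,"rx":0,"ry":0,"rz":0,"grip":0.2},
  ],
)

```text
clock: 26.38
tcp_pos: [0.5605, -0.1214, 0.0245]
orientation: [-0.214, 3.134, 0.001]
contact_force: [-3.3, 0.7, 10.4]
grip_width: 0.0657
```

Request:
drive_tool(
  commands=[
    {"tx":0,"ty":0,"tz":0.04,"rx":0,"ry":0,"rz":0,"grip":0.2},
    {"tx":0,"ty":0,"tz":0,"rx":0,"ry":0,"rz":0,"grip":-0.85},
    {"tx":0,"ty":0,"tz":0,"rx":0,"ry":0,"rz":0,"grip":-0.85},
    {"tx":0,"ty":0,"tz":0,"rx":0,"ry":0,"rz":0,"grip":-0.85},
    {"tx":0,"ty":0,"tz":0.3,"rx":0,"ry":0,"rz":0,"grip":-0.85},
    {"tx":0,"ty":0,"tz":0.5,"rx":0,"ry":0,"rz":0,"grip":-0.85},
    {"tx":0,"ty":0,"tz":0.8,"rx":0,"ry":0,"rz":0,"grip":-0.85},
    {"tx":0,"ty":0,"tz":1,"rx":0,"ry":0,"rz":0,"grip":-0.85},
    {"tx":0,"ty":0,"tz":1,"rx":0,"ry":0,"rz":0,"grip":-0.85},
    {"tx":0,"ty":0,"tz":1,"rx":0,"ry":0,"rz":0,"grip":-0.85},
  ],
)

```text
clock: 27.62
tcp_pos: [0.5607, -0.1214, 0.1181]
orientation: [-0.214, 3.133, -0.0]
contact_force: [0.5, 0.1, 0.1]
grip_width: 0.079
```

Request:
drive_tool(
  commands=[
    {"tx":0,"ty":0,"tz":1,"rx":0,"ry":0,"rz":0,"grip":-0.85},
    {"tx":0,"ty":0,"tz":1,"rx":0,"ry":0,"rz":0,"grip":-0.85},
    {"tx":0,"ty":-0.5,"tz":1,"rx":0,"ry":0,"rz":0,"grip":-0.85},
    {"tx":0,"ty":-1,"tz":1,"rx":0,"ry":0,"rz":0,"grip":-0.85},
    {"tx":0,"ty":-1,"tz":0,"rx":0,"ry":0,"rz":0,"grip":-0.85},
    {"tx":0,"ty":-1,"tz":0,"rx":0,"ry":0,"rz":0,"grip":-0.85},
    {"tx":0,"ty":-1,"tz":0,"rx":0,"ry":0,"rz":0,"grip":-0.85},
    {"tx":0,"ty":-1,"tz":0,"rx":0,"ry":0,"rz":0,"grip":-0.85},
    {"tx":0,"ty":-1,"tz":0,"rx":0,"ry":0,"rz":0,"grip":-0.85},
    {"tx":0,"ty":-1,"tz":0,"rx":0,"ry":0,"rz":0,"grip":-0.85},
  ],
)

```text
clock: 28.88
tcp_pos: [0.5603, -0.2726, 0.1962]
orientation: [0.214, -3.134, -0.0]
contact_force: [0.2, 0.7, -0.1]
grip_width: 0.079
```

Request:
drive_tool(
  commands=[
    {"tx":0,"ty":-1,"tz":0,"rx":0,"ry":0,"rz":0,"grip":-0.85},
    {"tx":0,"ty":-1,"tz":0,"rx":0,"ry":0,"rz":0,"grip":-0.85},
    {"tx":0,"ty":0,"tz":0,"rx":0,"ry":0,"rz":0,"grip":-0.85},
    {"tx":0,"ty":0,"tz":0,"rx":0,"ry":0,"rz":0,"grip":-0.85},
  ],
)

```text
clock: 29.38
tcp_pos: [0.5605, -0.3107, 0.196]
orientation: [0.215, -3.134, -0.001]
contact_force: [0.3, 0.4, 1.0]
grip_width: 0.0792
```

Run:
```python
from bench import status, eyes, spotter
from h import *
for n in("top","scene"):
    f=eyes.grab_frame(n);P=cloud(f)
    cr=f["frame"][160:310,200:400] if n=="scene" else f["frame"][150:290,240:440]
    cv2.imwrite(f"pics/{n}12.png",cv2.resize(cr,None,fx=4,fy=4,interpolation=cv2.INTER_CUBIC))
    ms=spotter.masks_of(n,"burgundy_box_center")
    if ms:
        m=ms[0]["mask"];q=P[m];q=q[(q[:,2]>.044)&(q[:,2]<.06)];print(n,ms[0]["confidence"],m.sum(),np.median(q[:,2]),cv2.minAreaRect((q[:,:2]*1000).astype(np.float32)))
        A=np.c_[q[:,:2]-q[:,:2].mean(0),np.ones(len(q))];print("tilt",np.linalg.lstsq(A,q[:,2],rcond=None)[0])
    for t in ("globe_a","black_box_table_center"):
        print(t,[(np.round(np.array(d["position"])*[560,420],1).tolist(),round(d["confidence"],2)) for d in spotter.boxes_of(n,t)])
o=status.get_obs();print(o["contact_force"],o["tcp_pos"],o["clock"])
```

```text
top 0.88 622 0.05054501073818307 ((558.8677368164062, -121.1206283569336), (68.232666015625, 65.74187469482422), 7.93975305557251)
tilt [ 0.00200266 -0.00782076  0.05053942]
globe_a [([147.7, 192.7], 0.92), ([169.8, 178.8], 0.85), ([196.8, 187.7], 0.75), ([300.5, 201.5], 0.64)]
black_box_table_center [([171.7, 242.0], 0.65), ([284.2, 218.0], 0.16)]
scene 0.64 621 0.0509375898086567 ((559.0076904296875, -123.71540069580078), (68.11705780029297, 69.28162384033203), 8.680549621582031)
tilt [0.00395493 0.01197852 0.05076531]
globe_a [([258.6, 169.6], 0.6), ([266.1, 184.7], 0.55), ([243.7, 167.9], 0.48)]
black_box_table_center [([219.5, 187.7], 0.61)]
[ 0.03997823 -0.5483936   0.71744674] [ 0.56051276 -0.31097641  0.19626344] 29.775
```

View pics/top12.png

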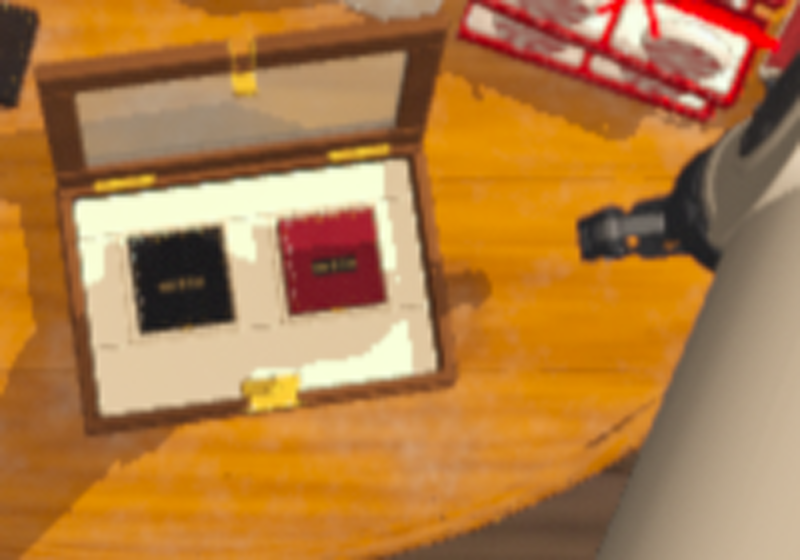

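View pics/scene12.png

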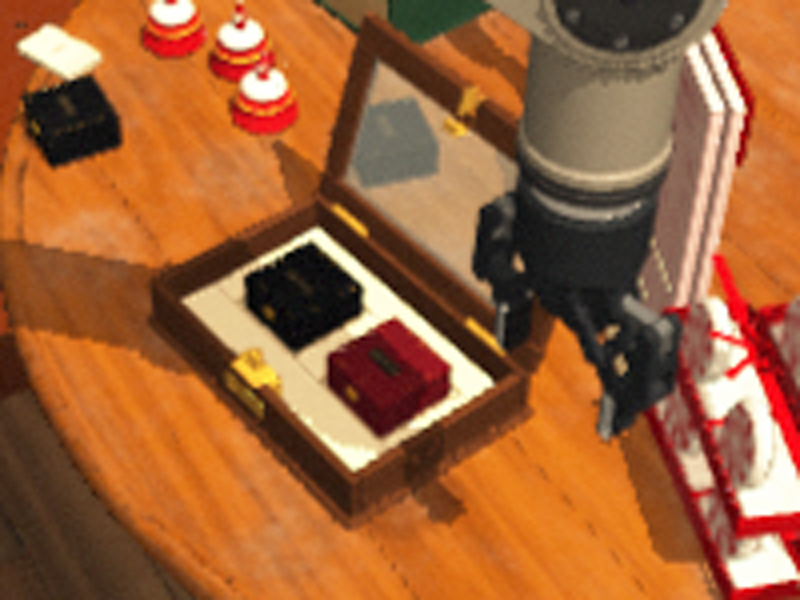

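The box is flat and square in the bay: its top is at z ≈ 0.051, its centre is within about 2 mm of the bay's, and its yaw is about 8°. The lid stands open and the arm touches nothing.

Run:
```python
from bench import workorder
print(workorder.hand_in())
```

```text
the job is handed in; nothing more can be done
None
```

The case is open and the burgundy box sits in the empty bay. I handed the job in at about 30 s; no verdict came back.

**Opening:** I pressed the button and rail together with closed fingertips, eased the lid up along its arc with the fingertips on the rail, and left it standing at its stop. I pressed harder than advised: the reading peaked at 17.8 N (about 18.5 N including sideways force), against the 10–12 N suggested and the 24 N limit. The drop in force that I expected when the catch let go was not clear in the readings. I could not read the lid's speed directly; the fingers moved at about 0.5 rad/s.

**Placing:** I gripped the burgundy box by its y sides, set it in the bay until the force showed it on the floor, let go and backed away.

**Last checks (pictures from both cameras):**

| Check | Measured | Limit |
|---|---|---|
| Box centre from bay centre | about 2–3 mm | 8 mm |
| Box yaw against the case (7.8°) | 7.9° and 8.7°, so about 1° off at most | about 7.4° (0.13 rad) |
| Box tilt | about 0.01 rad | 0.06 rad |
| Box top height | about 36 mm above the bay floor, so it is seated | – |

- **Lid and arm:** the lid is open and the arm touches nothing.
- **Black boxes and globes:** they look unmoved. Detector positions in the top view shifted by only 1–3 pixels (a few mm), about the detector's own error.
- **One false detection:** the detector also reported a fourth "globe" in the top view at (300, 201), inside the case. The pictures show none there.

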